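# Fit out a returned dice tower and test it

### The job

Get the returned dice tower ready for the next players: push every sound red rod right through a pair of facing holes in its walls, so that both ends of the rod stand clear out of the tower, and put any snapped or bent rod into the grey scrap bin. Once the sound rods are in, pick up the dice plate (the orange tab is its grip) and tip it over the tower's open top so that all the dice slide in, then set the empty plate back down flat on the table. Any die that misses must end up in the tower or its catch tray too; leave the pawns, chips, cards and timer alone.

Things in the scene. Friction and masses are not known exactly. Their poses are not given: they have to be found in the camera images.
- tower: Plywood dice tower, fixed. Origin at the centre of its foot at table height, z up. Outside: x -46 to +46 mm, y -68 to +68 mm; walls 8 mm, open top. Walls 150 mm high. The near wall (-x, towards the rods) and the far wall (+x) have three facing pairs of square holes; rods go in along +x. Any pair will do. An inside ramp lets dice out under the -y wall.
- tower_hole0 (a point): Centre of near-wall hole 0, on the wall's outer face (tower x = -46, y = -40, z = 100 mm). Near hole 16 mm square, the facing hole in the far wall 18 mm square; from outer face to outer face 92 mm. A rod enters along the tower's +x.
- tower_hole1 (a point): Centre of near-wall hole 1, on the wall's outer face (tower x = -46, y = 0, z = 100 mm). Near hole 16 mm square, the facing hole in the far wall 18 mm square; from outer face to outer face 92 mm. A rod enters along the tower's +x.
- tower_hole2 (a point): Centre of near-wall hole 2, on the wall's outer face (tower x = -46, y = 40, z = 100 mm). Near hole 16 mm square, the facing hole in the far wall 18 mm square; from outer face to outer face 92 mm. A rod enters along the tower's +x.
- tower_mouth (a point): Centre of the tower's open top, at 150 mm height; the opening is 76 mm along the tower's x and 120 mm along its y.
- tower_tray (a point): Centre of the low catch tray on the tower's -y side (part of the tower), on its blue floor 5 mm above the table; 92 mm wide along x, from y = -68 to -166 mm, rims 25 mm high.
- rod1: Sound baffle rod: straight red square bar 12 x 12 mm, 150 mm long, 30 g, lying flat. Origin at the middle of its length on its underside (6 mm below the bar's centre line); its x axis runs along the bar towards the tapered tip, z up. The last 12 mm taper to a 5 mm point; the tail (-x end) is square. May be absent.
- rod2: Sound baffle rod: straight red square bar 12 x 12 mm, 150 mm long, 30 g, lying flat. Origin at the middle of its length on its underside (6 mm below the bar's centre line); its x axis runs along the bar towards the tapered tip, z up. The last 12 mm taper to a 5 mm point; the tail (-x end) is square. May be absent.
- rod3: Sound baffle rod: straight red square bar 12 x 12 mm, 150 mm long, 30 g, lying flat. Origin at the middle of its length on its underside (6 mm below the bar's centre line); its x axis runs along the bar towards the tapered tip, z up. The last 12 mm taper to a 5 mm point; the tail (-x end) is square. May be absent.
- short_rod: Spoiled rod: snapped off, red square bar 12 x 12 mm but only 85 mm long, both ends blunt. Origin at the middle of its length on its underside; x along the bar. May be absent.
- bent_rod: Spoiled rod: red square bar 12 x 12 mm with a 35 degree kink (in the table plane). Its straight leg runs along its x axis from -75 to +10 mm; from there a second leg about 65 mm long turns off towards -y. Origin on the underside of the straight leg, 75 mm from its end. May be absent.
- plate: Black dice plate, grey floor, 130 (x) by 90 mm (y), about 0.18 kg. Origin under its centre. Floor 5 mm thick, rims 22 mm high at the sides and back (-x), front (+x) open. Orange upright grip tab by the back rim: 10 mm thick along x (centred at x = -56), 40 mm wide along y, top 60 mm above the table. Slick floor: dice slide off the front when it is tipped front-down by 17 to 25 degrees.
- plate_lip (a point): Middle of the plate's open front edge, on the floor's upper side (x = 65 mm, z = 5 mm in the plate's frame).
- die1: White die with black pips, 18 mm cube, 12 g, starts on the plate. Origin at the centre of the face that is down at the start (9 mm from the die's centre). May be absent.
- die2: White die with black pips, 18 mm cube, 12 g, starts on the plate. Origin at the centre of the face that is down at the start (9 mm from the die's centre). May be absent.
- die3: White die with black pips, 18 mm cube, 12 g, starts on the plate. Origin at the centre of the face that is down at the start (9 mm from the die's centre). May be absent.
- die4: White die with black pips, 18 mm cube, 12 g, starts on the plate. Origin at the centre of the face that is down at the start (9 mm from the die's centre). May be absent.
- die5: White die with black pips, 18 mm cube, 12 g, starts on the plate. Origin at the centre of the face that is down at the start (9 mm from the die's centre). May be absent.
- bin: Grey open scrap bin, fixed to the table, 130 mm (x) by 180 mm (y), 50 mm high, wall and floor 4 mm. Origin at the centre of its underside.
- pawn_green: Green pawn, 22 mm wide, 40 mm tall, origin under its foot. To be left alone.
- pawn_yellow: Yellow pawn, 22 mm wide, 40 mm tall, origin under its foot. To be left alone.
- chips: Blue stack of chips, 40 mm wide, 24 mm tall, origin under its centre. To be left alone.
- cards: Blue card box 66 x 92 x 26 mm, origin under its centre. To be left alone.
- timer: Sand timer, 48 mm wide, 80 mm tall, origin under its centre. To be left alone.

How it is judged:
By the outcome, as a careful person would: the job done as asked, in the order asked, and still so for the second after the job is handed in, with the robot touching nothing.
Of rod1, rod2, rod3 only 2 to 3 are there at a start; the rules pass over those that are not, and their reading is None.
Of short_rod, bent_rod only 1 to 2 are there at a start; the rules pass over those that are not, and their reading is None.
Of die1, die2, die3, die4, die5 only 3 to 5 are there at a start; the rules pass over those that are not, and their reading is None.
At some moment in a run one of rod1, rod2, rod3, short_rod, bent_rod may be knocked a few centimetres aside while the robot is not near it.
It also fails if it takes over 208 s, if anything falls off the work surface, if the arm or the gripper's body presses on something with over 40 N, if the wrist force passes 120 N, or if a joint passes its speed limit or range.

### The arm

A 6-joint arm with a two-finger parallel gripper is mounted at the origin on the work surface. World frame = base frame: x ahead of the robot, y to its left, z up, the work surface at z = 0. Lengths are in m, angles in rad, forces in N, time in s.
With the tool pointing down it reaches from about 0.3 to 0.775 m from the base axis. Payload 14.6 kg.
Tool frame: the origin (TCP) lies at the very end of the fingers, on their centre line; the grasp point (between the pads) lies 19 mm behind it; z points along the fingers, y is the direction in which the jaws open and shut (so a half turn about z gives the same grasp; the last joint's range is limited). The gripper opens to 94 mm and grips with 3 to 60 N. Pads are 16 mm wide; open, the fingers measure 119 mm over their backs; the gripper's body (75 mm by 177 mm) begins 78 mm behind the grasp point.
Start: joints at [-1.262, 0.3, 1.521, -0, 1.321, -0.067], TCP at [0.202, -0.512, 0.205] pointing down, gripper open.
Joint ranges: [-3.03, 3.03], [-0.79, 2.21], [0.23, 2.52], [-1.04, 4.18], [0, 3.07], [-2.55, 2.55]. Speed limits (rad/s): [2.22, 2.22, 2.57, 3.14, 3.14, 3.14].

### API

Orientations are given as [roll, pitch, yaw] about the fixed x, y, z axes, in that order (R = Rz(yaw) Ry(pitch) Rx(roll)).
In Python, from station import get_obs, vision, hand_in gives the robot as it stands.
- The arm moves only by the tool play_rows, never from a script. Its argument "moves" is a list of rows, each an object with "claw": the opening, from 0 (shut) to 1 (fully open); "linear": the shift along the tool's x, y, z in mm, a list of three; "turn": the turn, a rotation vector about the tool's x, y, z in rad, a list of three. In form: [{"claw": claw, "linear": [tx, ty, tz], "turn": [ax, ay, az]}, ...]. A call has 1 to 8 rows; each row is the pose to reach, as a shift and turn from the pose measured when the call began, along the tool's axes at that moment; what a row does not reach only later rows make up. A row lasts 1/8 s, in which the tool goes at most 62.5 mm and 10.7 degrees, less where a joint would pass 70% of its speed; a pose out of reach is approached as far as the arm can. A call with a gripper value outside its range is refused whole. The fingers move at their own pace and stop on an object; "force" is the grip in N (left out, the last holds). Time passes only in rows, so rows that repeat a pose let the fingers close. It gives the time, the measured TCP pose, the force and the opening at its end, in the units of the state.
- get_obs(): the state, without advancing time (a new reading comes with each control period).
- vision.camera(name): name is "scene" or "top" or "wrist"; returns the picture (480x640x3 uint8, blue, green, red); there is no depth.
- vision.camera_info(name): a dict with "camera_matrix" (3x3 intrinsics, pixels), "rvec" (rotation vector, rad) and "tvec" (3), from world to camera coordinates, as OpenCV has them; the wrist camera has in their place "mount" (4x4, takes a point from camera to tool coordinates, whose origin is the TCP and whose axes are the flange's). Camera axes: x right, y down, z forward; pixel columns grow to the right and rows downward; lengths in m; the calibration is good to about 2 mm. A picture is of the moment at which its call begins: read the wrist's pose just before it. camera_info takes no time and is no camera call.
- hand_in(): hands the job in, once; it reports no verdict.
The state is a dict: "time_s": time; "qpos": joint angles; "joint_vel": joint speeds; "tau": joint torques, N m; "ee_pos": TCP position; "eef_rot": TCP orientation; "force": force on the tool from outside, world axes, zero at the start; "moment": the same for the moment, N m; "grip_width": finger opening in m.
Only numpy, scipy, OpenCV 4.12 (cv2) and the standard library are available. Lean on these libraries where they do the work, as an engineer would, in place of code of your own. Each camera call takes 0.05 s, during which the arm holds its last target.

## Working session

There is one attempt and no reset: what is moved stays moved. The work goes in short steps, Python scripts to look and compute and a tool call to move; the robot and the scene stay as the last step left them, time stands still between calls to the robot, and variables do not carry over. Pictures are saved under pics/ and viewed, and the job is handed in when it is done.

Besides the shell and the picture viewer there is one more tool, called after "Emit:" as name([rows], argument=value, ...), one row to a line, values as JSON. play_rows: Moves the arm, as the interface text tells. Its arguments: {"type":"object","properties":{"moves":{"type":"array","items":{"type":"object","properties":{"claw":{"type":"number"},"linear":{"type":"array","items":{"type":"number"}},"turn":{"type":"array","items":{"type":"number"}}}}},"force":{"type":"number"}},"required":["moves"]}

```bash
ls; mkdir -p pics; python3 - <<'E'
from station import get_obs, vision
import cv2
print(get_obs())
for n in ("scene","top","wrist"):
    cv2.imwrite(f"pics/{n}0.png",vision.camera(n)); print(n,vision.camera_info(n))
E
```

```text
pics
{'time_s': 0.0, 'qpos': array([-1.26161690e+00,  3.00471518e-01,  1.52158710e+00, -8.77238935e-06,
        1.32069077e+00, -6.65955300e-02]), 'joint_vel': array([-0.0002648 , -0.00201237, -0.00019625, -0.00180988, -0.00136068,
       -0.00162866]), 'tau': array([-4.24727159e-04, -5.31798720e+01, -3.52741921e+01,  7.07237399e-02,
        2.42736196e-02, -1.09126056e-04]), 'ee_pos': array([ 0.20176354, -0.5113725 ,  0.20488356]), 'eef_rot': array([-3.14043793e+00, -6.84978136e-05,  3.75777098e-01]), 'force': array([0.5144477 , 0.35567322, 0.17775087]), 'moment': array([-0.00914032, -0.00261888, -0.02551626]), 'grip_width': 0.09391371307613769}
scene {'camera_matrix': array([[585.88217438,   0.        , 307.90956237],
       [  0.        , 585.88217438, 244.65960851],
       [  0.        ,   0.        ,   1.        ]]), 'rvec': array([ 0.9763338 ,  2.58031781, -0.94159064]), 'tvec': array([ 0.38978283, -0.18355729,  1.4767088 ])}
top {'camera_matrix': array([[452.83505942,   0.        , 313.42286389],
       [  0.        , 452.83505942, 238.39709142],
       [  0.        ,   0.        ,   1.        ]]), 'rvec': array([ 2.15129035, -2.15005421,  0.1194007 ]), 'tvec': array([-6.85256141e-04,  5.12089976e-01,  9.43404932e-01])}
wrist {'camera_matrix': array([[347.92717088,   0.        , 320.93671439],
       [  0.        , 347.92717088, 242.99524125],
       [  0.        ,   0.        ,   1.        ]]), 'mount': array([[ 1.52222232e-03, -9.71568582e-01, -2.36753402e-01,
         6.75817764e-02],
       [ 9.99998826e-01,  1.43719056e-03,  5.31740350e-04,
        -8.31056566e-04],
       [-1.76362463e-04, -2.36753933e-01,  9.71569629e-01,
        -1.78431666e-01],
       [ 0.00000000e+00,  0.00000000e+00,  0.00000000e+00,
         1.00000000e+00]])}
```

View pics/top0.png

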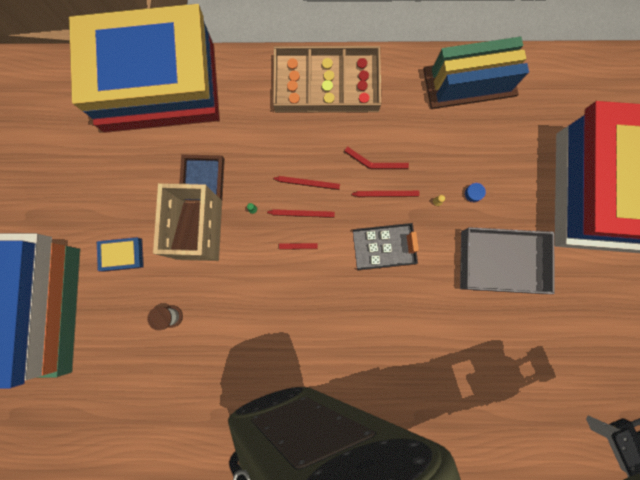

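View pics/scene0.png

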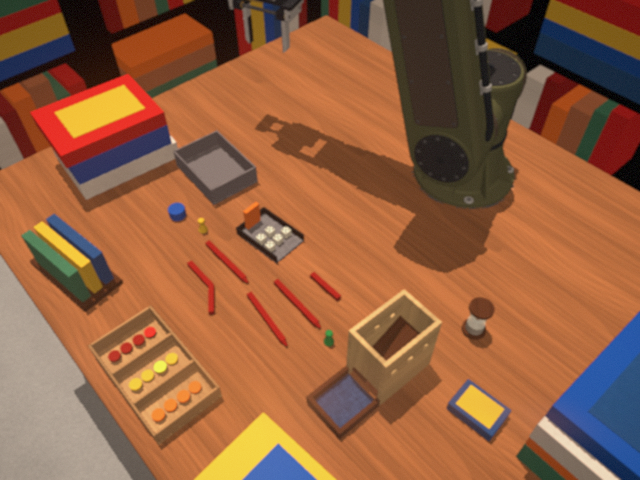

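View pics/wrist0.png

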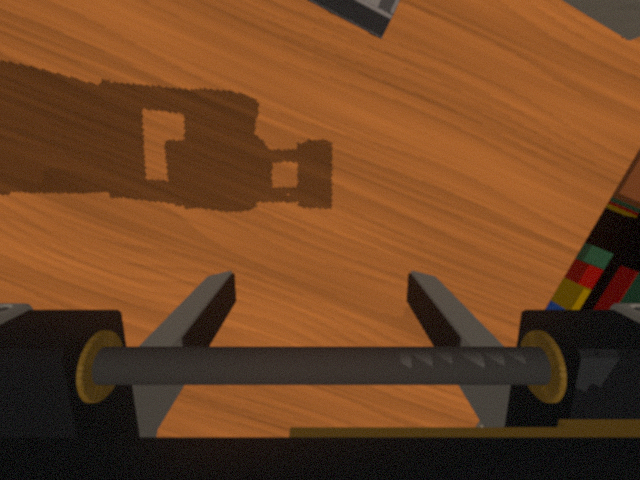

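The top view shows three sound rods (centres near (307,183), (386,194), (301,213)), a short rod (298,246) and a bent rod (375,160). There are five dice on the plate (386,247), with the tab at (414,242). The tower is at (187,222), the bin at (507,260) and the tray at (202,175).

```bash
cat > h.py <<'E'
import numpy as np, cv2
from scipy.spatial.transform import Rotation as Ro
from station import get_obs, vision
def cam(n,obs=None):
    i=vision.camera_info(n); K=i["camera_matrix"]
    if n=="wrist":
        o=obs or get_obs()
        T=np.eye(4); T[:3,:3]=Ro.from_euler('xyz',o["eef_rot"]).as_matrix(); T[:3,3]=o["ee_pos"]
        T=T@i["mount"]; R=T[:3,:3]; C=T[:3,3]
    else:
        R=cv2.Rodrigues(i["rvec"])[0].T; C=-R@i["tvec"]
    return K,R,C
def ray(c,uv,z):
    K,R,C=c; uv=np.atleast_2d(uv).astype(float)
    d=(R@np.linalg.inv(K)@np.c_[uv,np.ones(len(uv))].T).T
    return C+d*((z-C[2])/d[:,2])[:,None]
def proj(c,P):
    K,R,C=c; p=(np.atleast_2d(P)-C)@R; p=p@K.T; return p[:,:2]/p[:,2:]
def redmask(im):
    h=cv2.cvtColor(im,cv2.COLOR_BGR2HSV)
    return ((((h[...,0]<7)|(h[...,0]>172))&(h[...,1]>170)&(h[...,2]>70))*255).astype('uint8')
def comps(m,amin=60):
    n,l,s,c=cv2.connectedComponentsWithStats(m)
    return [(i,s[i],c[i],l==i) for i in range(1,n) if s[i][4]>=amin]
E
python3 - <<'E'
from h import *
for n,roi in (("top",(260,140,430,255)),("scene",(180,235,345,350))):
    im=cv2.imread(f"pics/{n}0.png"); c=cam(n)
    print(n,"C",c[2].round(3)); m=redmask(im); x0,y0,x1,y1=roi
    mm=np.zeros_like(m); mm[y0:y1,x0:x1]=m[y0:y1,x0:x1]
    for i,s,ce,l in comps(mm,40):
        ys,xs=np.nonzero(l); P=ray(c,np.c_[xs,ys],0.010)[:,:2]
        r=cv2.minAreaRect((P*1000).astype(np.float32)); b=cv2.boxPoints(r)
        mu=P.mean(0); w,v=np.linalg.eigh(np.cov((P-mu).T)); t=(P-mu)@v[:,1]
        print(s[4],ce.round(1),"mean",mu.round(4),"dir",v[:,1].round(3),"ang",np.degrees(np.arctan2(v[1,1],v[0,1])).round(1),"ends",(mu+t.min()*v[:,1]).round(4),(mu+t.max()*v[:,1]).round(4),"size",np.round(r[1],1))
im=cv2.imread("pics/top0.png")
cv2.imwrite("pics/towz.png",cv2.resize(im[140:280,80:260],None,fx=4.4,fy=4.2,interpolation=cv2.INTER_CUBIC))
cv2.imwrite("pics/rodz.png",cv2.resize(im[140:280,260:440],None,fx=4.4,fy=4.2,interpolation=cv2.INTER_CUBIC))
E
```

```text
top C [ 0.391 -0.014  1.   ]
340 [375.3 161.6] mean [ 0.6888 -0.1389] dir [0.244 0.97 ] ang 75.8 ends [ 0.6711 -0.209 ] [ 0.7065 -0.0687] size [144.6  31. ]
304 [307.5 182.1] mean [0.6417 0.0135] dir [0.134 0.991] ang 82.3 ends [ 0.6324 -0.0554] [0.6516 0.0863] size [142.9  12.2]
316 [386.4 193.1] mean [ 0.6165 -0.1624] dir [-0.002  1.   ] ang 90.1 ends [ 0.6166 -0.2326] [ 0.6163 -0.0859] size [146.7  11.4]
302 [302.  212.9] mean [0.5718 0.0253] dir [0.04  0.999] ang 87.7 ends [ 0.5691 -0.0436] [0.5748 0.101 ] size [144.7  11.1]
168 [296.7 245.8] mean [0.4985 0.0367] dir [-0.02  1.  ] ang 91.1 ends [ 0.4994 -0.0058] [0.4978 0.0757] size [ 8.9 81.4]
scene C [0.997 0.571 1.023]
327 [226.4 261. ] mean [ 0.6177 -0.1593] dir [0.002 1.   ] ang 89.9 ends [ 0.6176 -0.2349] [ 0.6178 -0.0826] size [ 14.5 152.2]
355 [204.8 285.3] mean [ 0.6909 -0.1365] dir [0.268 0.963] ang 74.4 ends [ 0.6704 -0.2102] [ 0.711  -0.0643] size [151.5  31.7]
227 [325.2 285.8] mean [0.5003 0.036 ] dir [0. 1.] ang 90.0 ends [ 0.5003 -0.0085] [0.5003 0.0792] size [15.  87.5]
411 [296.8 302.8] mean [0.5736 0.0284] dir [0.048 0.999] ang 87.3 ends [ 0.57   -0.0467] [0.5772 0.1036] size [150.4  14.8]
382 [267.  318.3] mean [0.6436 0.0168] dir [0.139 0.99 ] ang 82.0 ends [ 0.6331 -0.0581] [0.654  0.0911] size [150.7  13.1]
```

View pics/towz.png

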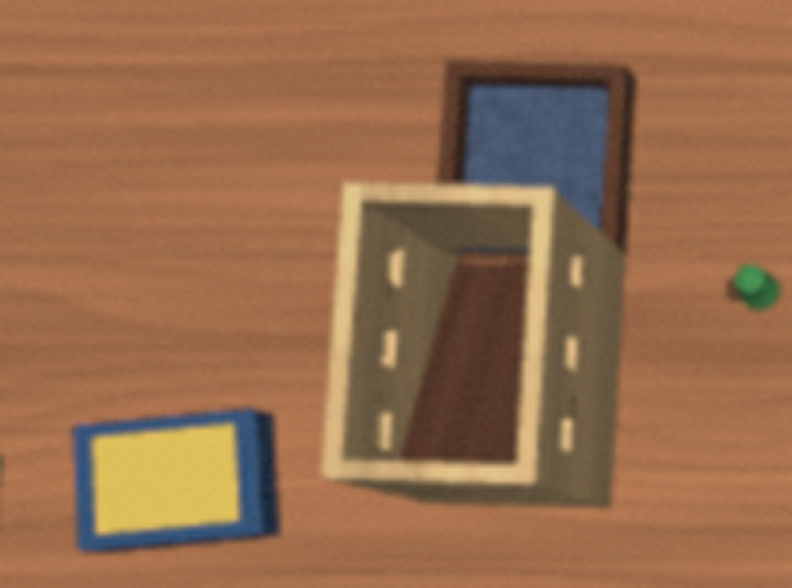

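View pics/rodz.png

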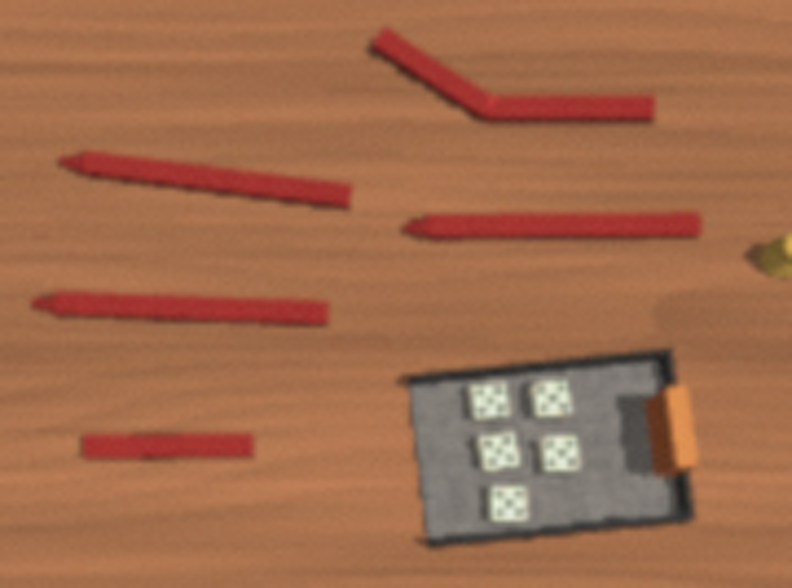

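```bash
python3 - <<'E'
from h import *
c=cam("top"); 
z=lambda L:np.array(L,float)/[4.4,4.2]+[80,140]
P=ray(c,z([(345,184),(553,187),(537,483),(322,477)]),0.15); print(P.round(4))
print(P.mean(0).round(4)); 
for a,b in ((0,1),(3,2),(0,3),(1,2)): d=P[b]-P[a]; print(a,b,np.linalg.norm(d).round(4),np.degrees(np.arctan2(d[1],d[0])).round(1))
im=cv2.imread("pics/scene0.png")
cv2.imwrite("pics/tows.png",cv2.resize(im[285:445,300:450],None,fx=4,fy=3.75,interpolation=cv2.INTER_CUBIC))
cv2.imwrite("pics/plates.png",cv2.resize(im[120:280,165:315],None,fx=4,fy=3.75,interpolation=cv2.INTER_CUBIC))
im=cv2.imread("pics/top0.png")
cv2.imwrite("pics/pltop.png",cv2.resize(im[210:310,340:560],None,fx=3.6,fy=3.6,interpolation=cv2.INTER_CUBIC))
E
```

```text
[[0.6035 0.2972 0.15  ]
 [0.6019 0.2057 0.15  ]
 [0.4658 0.2083 0.15  ]
 [0.4685 0.3012 0.15  ]]
[0.5349 0.2531 0.15  ]
0 1 0.0916 -91.0
3 2 0.0929 -91.7
0 3 0.1351 178.3
1 2 0.1362 178.9
```

View pics/tows.png

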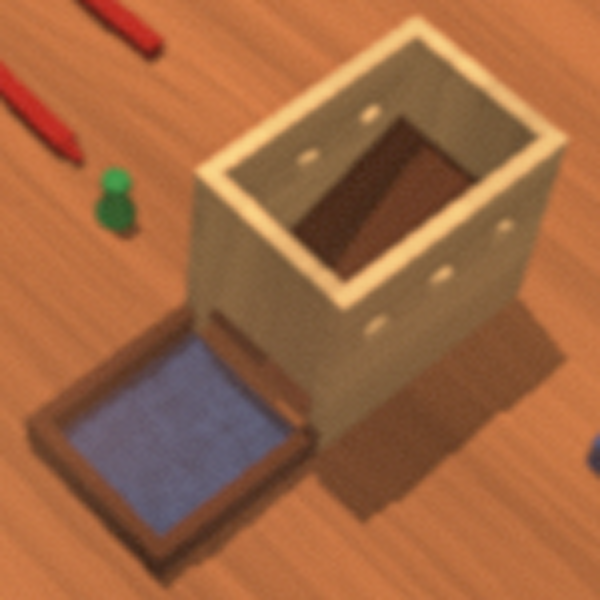

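View pics/pltop.png

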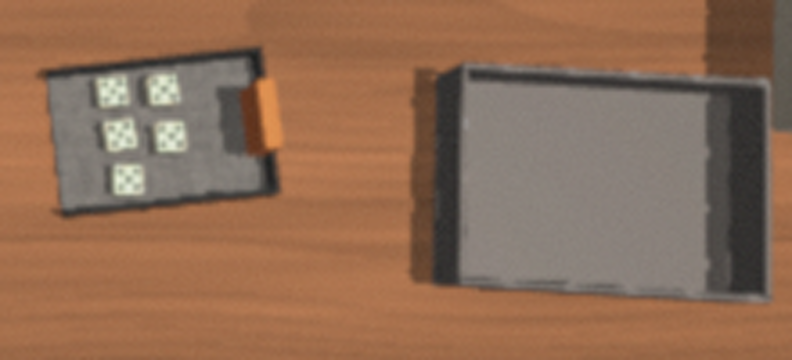

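```bash
python3 - <<'E'
from h import *
c=cam("scene"); 
P=ray(c,np.array([(419,17),(199,170),(343,304),(567,137)])/[4,3.75]+[300,285],0.15); print(P.round(4))
print(P.mean(0).round(4)); 
for a,b in ((0,3),(1,2),(0,1),(3,2)): d=P[b]-P[a]; print(a,b,np.linalg.norm(d).round(4),np.degrees(np.arctan2(d[1],d[0])).round(1))
c=cam("top"); z=lambda L:np.array(L,float)/3.6+[340,210]
R=ray(c,z([(262,49),(278,192),(62,213),(44,72)]),0.022); print("plate",R.round(4),R.mean(0))
T=ray(c,z([(258,81),(276,78),(283,149),(265,155)]),0.06); print("tab",T.round(4),T.mean(0))
B=ray(c,z([(463,64),(771,80),(770,299),(435,284)]),0.05); print("bin",B.round(4))
print("pawns",ray(c,[(251,208),(439,199)],0.02).round(3))
E
```

```text
[[0.4667 0.2126 0.15  ]
 [0.6009 0.2084 0.15  ]
 [0.6039 0.2973 0.15  ]
 [0.469  0.302  0.15  ]]
[0.5351 0.2551 0.15  ]
0 3 0.0894 88.5
1 2 0.0889 88.1
0 1 0.1342 -1.8
3 2 0.1349 -2.0
plate [[ 0.5457 -0.2167  0.022 ]
 [ 0.4591 -0.224   0.022 ]
 [ 0.4465 -0.0947  0.022 ]
 [ 0.5317 -0.0848  0.022 ]] [ 0.49577495 -0.1550297   0.022     ]
tab [[ 0.5209 -0.206   0.06  ]
 [ 0.5227 -0.2164  0.06  ]
 [ 0.4813 -0.2193  0.06  ]
 [ 0.4778 -0.2089  0.06  ]] [ 0.50069212 -0.21266013  0.06      ]
bin [[ 0.5323 -0.3281  0.05  ]
 [ 0.5228 -0.5067  0.05  ]
 [ 0.3958 -0.498   0.05  ]
 [ 0.4041 -0.3068  0.05  ]]
pawns [[ 0.581  0.137  0.02 ]
 [ 0.601 -0.276  0.02 ]]
```

```bash
cat > go.py <<'E'
import sys; from h import *
# usage: go.py x y z yaw(deg) [tilt_about_world_axis...]
def rel(x,y,z,yaw,pre=None):
    o=get_obs(); R=Ro.from_euler('xyz',o["eef_rot"])
    Rt=Ro.from_euler('xyz',[np.pi,0,np.radians(yaw)])
    if pre is not None: Rt=pre*Rt
    d=R.inv().apply(np.array([x,y,z])-o["ee_pos"])*1000
    return d,(R.inv()*Rt).as_rotvec()
if __name__=="__main__":
    o=get_obs(); print(round(o["time_s"],2),o["ee_pos"].round(4),o["eef_rot"].round(4),round(o["grip_width"],4))
    for a in sys.argv[1:]:
        v=list(map(float,a.split(","))); d,t=rel(*v); print(a,d.round(1),t.round(4))
E
python3 go.py 0.57,-0.031,0.15,87.5
```

```text
0.15 [ 0.2018 -0.5114  0.205 ] [-3.1407 -0.      0.3759] 0.0939
0.57,-0.031,0.15,87.5 [ 518.8 -311.7   55.3] [-7.0000e-04 -5.0000e-04 -1.1513e+00]
```

Emit:
play_rows([
  {"claw": 0.5,"linear": [52,-31,5],"turn": [0,0,-0.115]},
  {"claw": 0.5,"linear": [104,-62,10],"turn": [0,0,-0.23]},
  {"claw": 0.5,"linear": [156,-94,15],"turn": [0,0,-0.345]},
  {"claw": 0.5,"linear": [208,-125,20],"turn": [0,0,-0.46]},
  {"claw": 0.5,"linear": [260,-156,25],"turn": [0,0,-0.575]},
  {"claw": 0.5,"linear": [312,-187,30],"turn": [0,0,-0.69]},
  {"claw": 0.5,"linear": [364,-218,35],"turn": [0,0,-0.805]},
  {"claw": 0.5,"linear": [416,-250,40],"turn": [0,0,-0.92]},
], force=30)

```text
time_s: 1.15
ee_pos: [0.4979, -0.1244, 0.1651]
eef_rot: [-3.141, -0.001, 1.3]
force: [1.3, -0.1, -0.1]
grip_width: 0.047
```

```bash
python3 go.py 0.57,-0.031,0.15,87.5
```

```text
1.15 [ 0.4979 -0.1244  0.1651] [-3.1412e+00 -6.0000e-04  1.2996e+00] 0.047
0.57,-0.031,0.15,87.5 [109.3  44.4  15.2] [-0.0003 -0.0007 -0.2276]
```

Tracks well.

Emit:
play_rows([
  {"claw": 0.4,"linear": [50,20,7],"turn": [0,0,-0.11]},
  {"claw": 0.4,"linear": [109,44,15],"turn": [0,0,-0.227]},
  {"claw": 0.4,"linear": [109,44,15],"turn": [0,0,-0.227]},
])

```text
time_s: 1.52
ee_pos: [0.5704, -0.0281, 0.1488]
eef_rot: [-3.14, -0.001, 1.532]
force: [0.2, 0.2, -0.7]
grip_width: 0.0379
```

```bash
python3 - <<'E'
from h import *
c=cam("wrist"); print(get_obs()["ee_pos"],get_obs()["eef_rot"]); im=vision.camera("wrist"); cv2.imwrite("pics/w1.png",im)
m=redmask(im)
for i,s,ce,l in comps(m,300):
    ys,xs=np.nonzero(l); P=ray(c,np.c_[xs,ys],0.012)[:,:2]
    mu=P.mean(0); w,v=np.linalg.eigh(np.cov((P-mu).T)); v=v[:,1]*np.sign(v[1,1]); t=(P-mu)@v
    print(s,"mean",mu.round(4),"ang",np.degrees(np.arctan2(v[1],v[0])).round(1),"ends",(mu+t.min()*v).round(4),(mu+t.max()*v).round(4))
E
```

```text
[ 0.57035854 -0.02811928  0.14878756] [-3.13958270e+00 -1.13944446e-03  1.53190929e+00]
[ 314   82   15  171 2048] mean [0.5716 0.0313] ang 87.9 ends [ 0.5688 -0.0447] [0.5743 0.1028]
[ 382   95   36  168 2244] mean [0.641 0.018] ang 82.4 ends [ 0.631 -0.057] [0.6505 0.0898]
[ 227  119   24   97 1360] mean [0.4991 0.0362] ang 90.3 ends [ 0.4993 -0.0072] [0.4988 0.0763]
[439 268  45  43 730] mean [ 0.7033 -0.089 ] ang 52.4 ends [ 0.6872 -0.1098] [ 0.7177 -0.0703]
[366 385  12  36 411] mean [ 0.6157 -0.2098] ang 90.9 ends [ 0.6161 -0.2319] [ 0.6154 -0.1888]
```

View pics/w1.png

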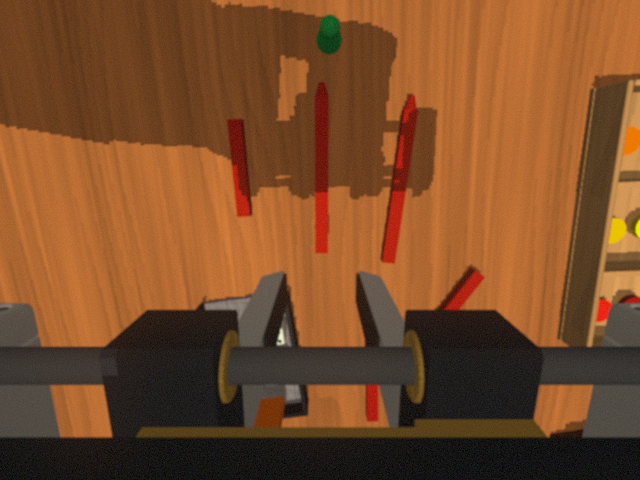

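The wrist view shows rod A's tail at pixel (321,250), dead ahead of the fingers. It agrees with the other cameras to within 2 mm.

```bash
python3 go.py 0.5695,-0.031,0.003,87.8
```

```text
1.57 [ 0.5697 -0.0297  0.1492] [-3.1397e+00 -8.0000e-04  1.5289e+00] 0.0376
0.5695,-0.031,0.003,87.8 [ -1.4   0.2 146.2] [-0.0018 -0.0008 -0.0035]
```

Emit:
play_rows([
  {"claw": 0.4,"linear": [-1.4,0.2,50],"turn": [0,0,0]},
  {"claw": 0.4,"linear": [-1.4,0.2,100],"turn": [0,0,0]},
  {"claw": 0.4,"linear": [-1.4,0.2,130],"turn": [0,0,0]},
  {"claw": 0.4,"linear": [-1.4,0.2,146],"turn": [0,0,0]},
  {"claw": 0.4,"linear": [-1.4,0.2,146],"turn": [0,0,0]},
  {"claw": 0.05,"linear": [-1.4,0.2,146],"turn": [0,0,0]},
  {"claw": 0.05,"linear": [-1.4,0.2,146],"turn": [0,0,0]},
  {"claw": 0.05,"linear": [-1.4,0.2,146],"turn": [0,0,0]},
], force=30)

```text
time_s: 2.58
ee_pos: [0.5699, -0.031, 0.0039]
eef_rot: [-3.141, -0.001, 1.529]
force: [0.9, 0.3, 4.4]
grip_width: 0.012
```

Emit:
play_rows([
  {"claw": 0.05,"linear": [0,0,0],"turn": [0,0,0]},
  {"claw": 0.05,"linear": [0,0,-40],"turn": [0,0,0]},
  {"claw": 0.05,"linear": [0,0,-90],"turn": [0,0,0]},
  {"claw": 0.05,"linear": [0,0,-94],"turn": [0,0,0]},
  {"claw": 0.05,"linear": [0,0,-94],"turn": [0,0,0]},
])

```text
time_s: 3.2
ee_pos: [0.5698, -0.031, 0.0975]
eef_rot: [-3.141, -0.001, 1.529]
force: [0.2, -0.6, 0.5]
grip_width: 0.0116
```

```bash
cat > w.py <<'E'
import sys; from h import *
o=get_obs(); c=cam("wrist"); im=vision.camera("wrist"); cv2.imwrite(f"pics/{sys.argv[1]}.png",im)
z=float(sys.argv[2]) if len(sys.argv)>2 else 0.012
for n in ["wrist"]+sys.argv[3:]:
    if n!="wrist": c=cam(n); im=vision.camera(n); cv2.imwrite(f"pics/{sys.argv[1]}_{n}.png",im)
    print(n,o["ee_pos"].round(4),o["eef_rot"].round(3),round(o["grip_width"],4))
    for i,s,ce,l in comps(redmask(im),200 if n=="wrist" else 60):
        ys,xs=np.nonzero(l); P=ray(c,np.c_[xs,ys],z)[:,:2]
        mu=P.mean(0); w,v=np.linalg.eigh(np.cov((P-mu).T)); v=v[:,1]*np.sign(v[1,1]); t=(P-mu)@v
        if mu[0]>0.78 or mu[1]>0.45 or mu[1]<-0.6: continue
        print(s,"mean",mu.round(4),"ang",np.degrees(np.arctan2(v[1],v[0])).round(1),"ends",(mu+t.min()*v).round(4),(mu+t.max()*v).round(4))
E
python3 w.py w2 0.1 top scene
```

```text
wrist [ 0.5698 -0.031   0.0975] [-3.141e+00 -1.000e-03  1.529e+00] 0.0116
[ 308    6   27  313 7188] mean [0.5714 0.0335] ang 87.7 ends [ 0.5682 -0.0475] [0.5742 0.1038]
[ 393   77   44  201 3329] mean [0.6177 0.0251] ang 82.4 ends [ 0.611  -0.0254] [0.6241 0.0725]
[ 208  107   30  117 1986] mean [0.5234 0.0372] ang 90.6 ends [0.5237 0.0075] [0.5231 0.0635]
[ 458  284   56   63 1248] mean [ 0.6577 -0.049 ] ang 55.3 ends [ 0.6465 -0.0651] [ 0.6681 -0.0339]
top [ 0.5698 -0.031   0.0975] [-3.141e+00 -1.000e-03  1.529e+00] 0.0116
[ 584  101   56  137 4753] mean [ 0.6482 -0.5937] ang 174.2 ends [ 0.7892 -0.6082] [ 0.5103 -0.5796]
[ 93 107 125  22 863] mean [0.7583 0.3285] ang 95.7 ends [0.7712 0.1994] [0.7454 0.4581]
[377 163  31   6 156] mean [ 0.6543 -0.1614] ang 89.8 ends [ 0.6542 -0.1919] [ 0.6544 -0.1308]
[373 191  46   5 224] mean [ 0.596  -0.1675] ang 90.0 ends [ 0.596  -0.2127] [ 0.596  -0.1217]
[263 201  20   6  67] mean [0.5742 0.0789] ang 88.9 ends [0.5739 0.0623] [0.5746 0.1009]
scene [ 0.5698 -0.031   0.0975] [-3.141e+00 -1.000e-03  1.529e+00] 0.0116
[ 591    0   49   35 1233] mean [-0.7939 -0.0775] ang 43.7 ends [-0.8525 -0.1336] [-0.7084  0.0041]
[ 588  104   52   71 2282] mean [-0.2613  0.2296] ang 17.5 ends [-0.3994  0.1859] [-0.1383  0.2684]
[206 241  42  42 332] mean [ 0.6513 -0.094 ] ang 90.1 ends [ 0.6514 -0.1633] [ 0.6512 -0.0245]
[279 254  42  48 375] mean [0.5728 0.0392] ang 86.7 ends [ 0.5683 -0.0375] [0.5766 0.1034]
[188 261  26  53 357] mean [ 0.718 -0.074] ang 74.4 ends [ 0.6994 -0.1408] [ 0.7365 -0.0078]
[311 272  30  28 233] mean [0.5452 0.0845] ang 90.0 ends [0.5451 0.043 ] [0.5452 0.1237]
[247 292  40  54 384] mean [0.6752 0.0665] ang 81.9 ends [ 0.6654 -0.0022] [0.6848 0.1337]
```

View pics/w2.png

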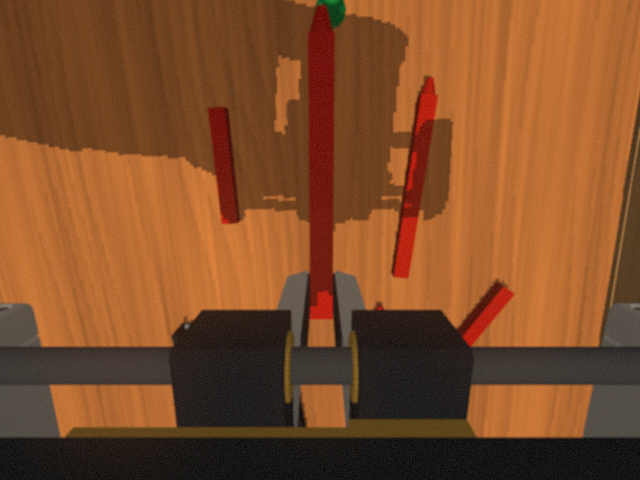

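View pics/w2_top.png

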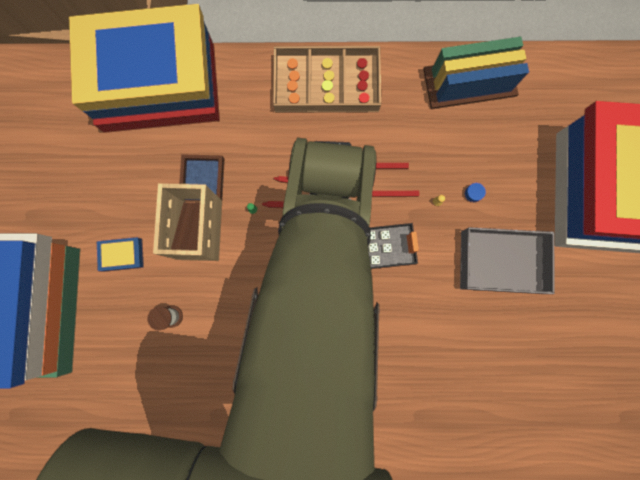

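View pics/w2_scene.png

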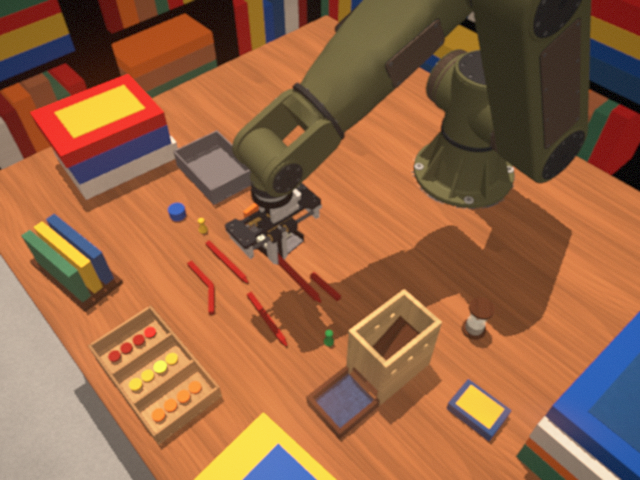

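```bash
python3 go.py 0.5294,0.053,0.098,88.4
```

```text
3.35 [ 0.5693 -0.031   0.0965] [-3.1386e+00 -9.0000e-04  1.5289e+00] 0.0118
0.5294,0.053,0.098,88.4 [ 82.3 -43.4  -1.3] [-0.003  -0.0009 -0.014 ]
```

Emit:
play_rows([
  {"claw": 0.05,"linear": [30,-15,0],"turn": [0,0,-0.005]},
  {"claw": 0.05,"linear": [60,-33,-1],"turn": [0,0,-0.01]},
  {"claw": 0.05,"linear": [82.3,-43.4,-1.3],"turn": [0,0,-0.014]},
  {"claw": 0.05,"linear": [82.3,-43.4,-1.3],"turn": [0,0,-0.014]},
  {"claw": 0.05,"linear": [82.3,-43.4,-1.3],"turn": [0,0,-0.014]},
])

```text
time_s: 3.98
ee_pos: [0.5295, 0.0525, 0.0975]
eef_rot: [-3.138, -0.001, 1.543]
force: [-0.1, 0.3, -0.1]
grip_width: 0.0114
```

```bash
python3 w.py w3 0.1 top scene|grep -v "584\|-0.7939\|-0.26"; python3 - <<'E'
import cv2
a=cv2.imread("pics/w3_scene.png")[240:420,260:460];b=cv2.imread("pics/w3_top.png")[140:280,140:320]
cv2.imwrite("pics/w3z.png",cv2.resize(a,None,fx=3.3,fy=3.3,interpolation=cv2.INTER_CUBIC));cv2.imwrite("pics/w3t.png",cv2.resize(b,None,fx=4,fy=4,interpolation=cv2.INTER_CUBIC))
E
```

```text
wrist [0.5295 0.0525 0.0975] [-3.138e+00 -1.000e-03  1.543e+00] 0.0114
[ 308    5   27  314 7217] mean [0.5303 0.1171] ang 88.5 ends [0.5282 0.0361] [0.5321 0.1877]
[ 445  195   42  140 2246] mean [0.6055 0.0651] ang 83.0 ends [0.6005 0.025 ] [0.6099 0.1013]
[ 274  217   19   83 1009] mean [0.509  0.0746] ang 87.9 ends [0.5081 0.0477] [0.5097 0.0927]
[ 482  384   68   54 1395] mean [ 0.6398 -0.0253] ang 52.4 ends [ 0.6256 -0.0437] [ 0.6546 -0.006 ]
top [0.5295 0.0525 0.0975] [-3.138e+00 -1.000e-03  1.543e+00] 0.0114
[ 93 107 125  24 996] mean [0.7568 0.327 ] ang 95.5 ends [0.769  0.1993] [0.7443 0.4578]
[345 147  63  22 342] mean [ 0.6618 -0.127 ] ang 75.6 ends [ 0.6455 -0.1906] [ 0.678  -0.0637]
[316 181  23   8 114] mean [ 0.6134 -0.0288] ang 81.9 ends [ 0.6101 -0.0516] [ 0.6167 -0.0058]
[352 191  67   6 311] mean [ 0.5959 -0.1498] ang 90.3 ends [ 0.5962 -0.2127] [ 0.5954 -0.0793]
scene [0.5295 0.0525 0.0975] [-3.138e+00 -1.000e-03  1.543e+00] 0.0114
[616   0  24  35 670] mean [-0.8029 -0.0473] ang 28.4 ends [-0.8964 -0.0977] [-0.7139  0.0008]
[206 241  42  42 332] mean [ 0.6513 -0.0941] ang 90.2 ends [ 0.6515 -0.1632] [ 0.6511 -0.0245]
[188 261  26  53 354] mean [ 0.7181 -0.0738] ang 74.4 ends [ 0.6994 -0.1408] [ 0.7366 -0.0079]
[311 269  56  47 606] mean [0.536  0.1106] ang 93.2 ends [0.5398 0.0437] [0.5319 0.1838]
[247 292  40  54 382] mean [0.6749 0.0659] ang 82.1 ends [ 0.6654 -0.0022] [0.6844 0.1338]
```

View pics/w3.png

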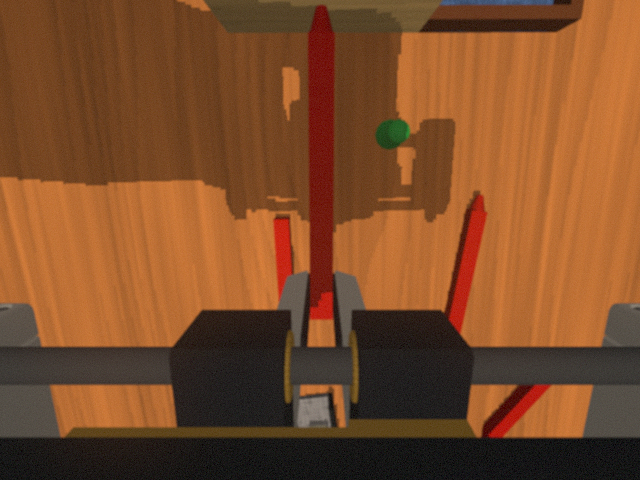

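View pics/w3z.png

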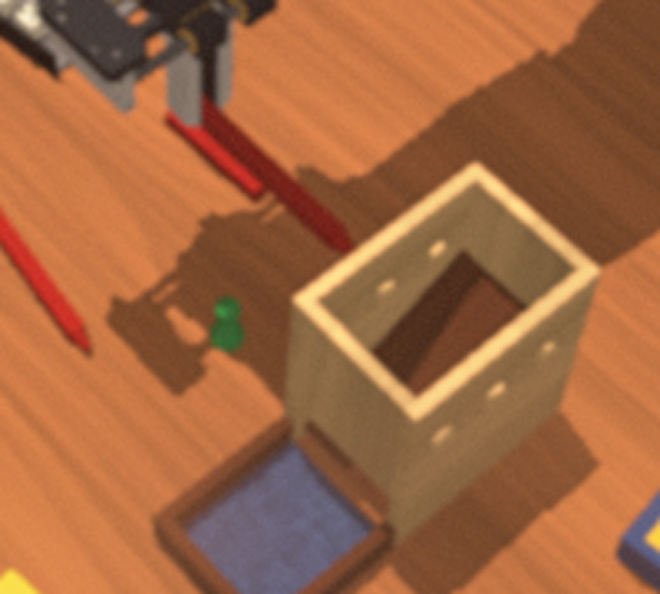

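View pics/w3t.png

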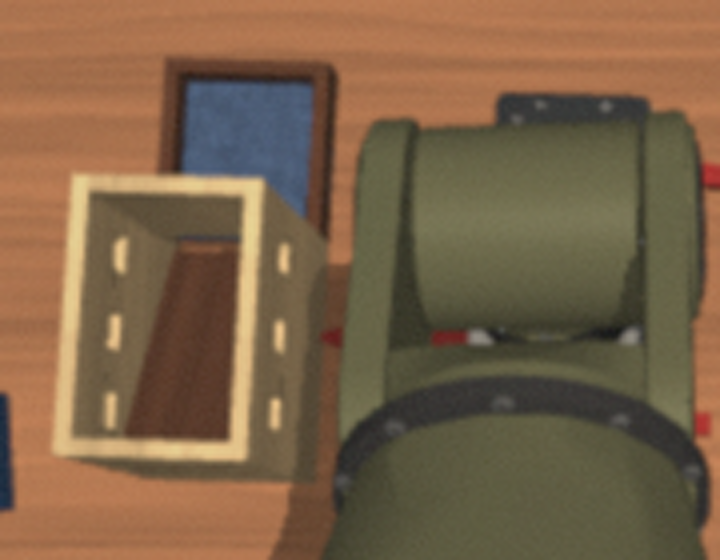

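The tip (325,337 in the top zoom) lines up with the middle near hole (280,337). I'll insert in stages and watch the force.

Emit:
play_rows([
  {"claw": 0.05,"linear": [10,0,0],"turn": [0,0,0]},
  {"claw": 0.05,"linear": [20,0,0],"turn": [0,0,0]},
  {"claw": 0.05,"linear": [28,0,0],"turn": [0,0,0]},
  {"claw": 0.05,"linear": [36,0,0],"turn": [0,0,0]},
  {"claw": 0.05,"linear": [44,0,0],"turn": [0,0,0]},
  {"claw": 0.05,"linear": [44,0,0],"turn": [0,0,0]},
])

```text
time_s: 4.88
ee_pos: [0.5309, 0.0968, 0.0977]
eef_rot: [-3.138, -0.001, 1.543]
force: [0.1, -0.0, -0.8]
grip_width: 0.0115
```

```bash
python3 - <<'E'
import cv2
from h import *
a=vision.camera("scene")[240:420,260:460]
cv2.imwrite("pics/w4z.png",cv2.resize(a,None,fx=3.3,fy=3.3,interpolation=cv2.INTER_CUBIC))
E
python3 go.py 0.533,0.191,0.098,88.4
```

```text
4.92 [0.5309 0.0965 0.0977] [-3.1382e+00 -8.0000e-04  1.5424e+00] 0.0116
0.533,0.191,0.098,88.4 [94.5 -0.5 -0.2] [-0.0033 -0.0008 -0.0005]
```

View pics/w4z.png

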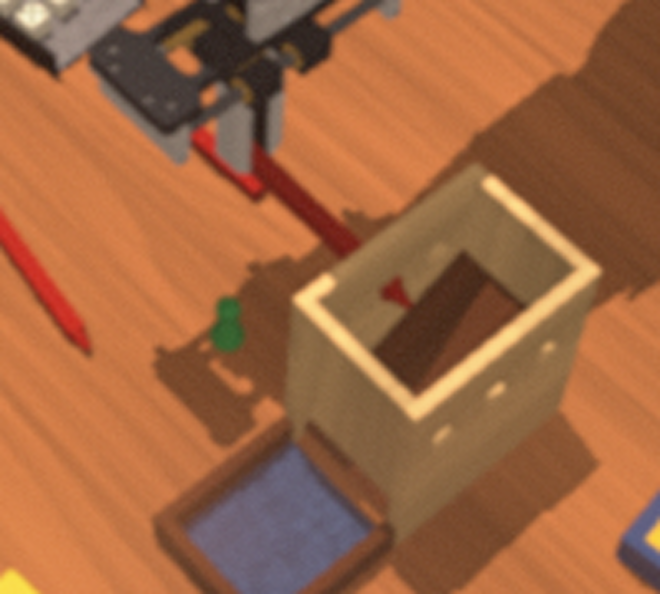

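The tip is cleanly through the near hole, so I'll carry on.

Emit:
play_rows([
  {"claw": 0.05,"linear": [20,0,0],"turn": [0,0,0]},
  {"claw": 0.05,"linear": [40,0,0],"turn": [0,0,0]},
  {"claw": 0.05,"linear": [50,0,0],"turn": [0,0,0]},
  {"claw": 0.05,"linear": [60,0,0],"turn": [0,0,0]},
  {"claw": 0.05,"linear": [70,0,0],"turn": [0,0,0]},
  {"claw": 0.05,"linear": [80,0,0],"turn": [0,0,0]},
  {"claw": 0.05,"linear": [94,0,0],"turn": [0,0,0]},
  {"claw": 0.05,"linear": [94,0,0],"turn": [0,0,0]},
])

```text
time_s: 5.92
ee_pos: [0.5335, 0.1914, 0.0977]
eef_rot: [-3.138, -0.001, 1.543]
force: [-0.8, -0.2, -0.6]
grip_width: 0.0113
```

```bash
python3 - <<'E'
import cv2
from h import *
a=vision.camera("scene")[240:420,260:460]
cv2.imwrite("pics/w5z.png",cv2.resize(a,None,fx=3.3,fy=3.3,interpolation=cv2.INTER_CUBIC))
E
```

View pics/w5z.png

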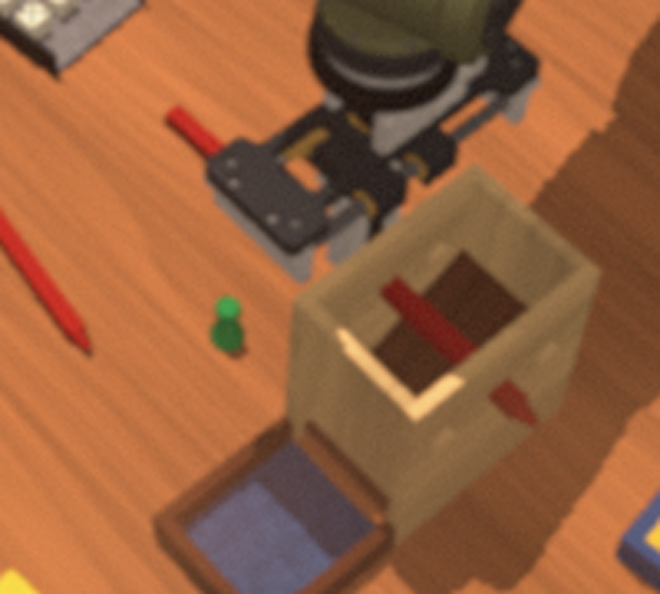

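Rod A is through both walls, with the tip about 26 mm out of the far wall. Releasing, rising, and going to rod B.

Emit:
play_rows([
  {"claw": 0.3,"linear": [0,0,0],"turn": [0,0,0]},
  {"claw": 0.3,"linear": [0,0,0],"turn": [0,0,0]},
  {"claw": 0.3,"linear": [0,0,-25],"turn": [0,0,0]},
  {"claw": 0.3,"linear": [-20,0,-60],"turn": [0,0,0]},
  {"claw": 0.3,"linear": [-70,20,-60],"turn": [0,0,0.03]},
  {"claw": 0.3,"linear": [-130,50,-60],"turn": [0,0,0.07]},
  {"claw": 0.3,"linear": [-180,75,-60],"turn": [0,0,0.11]},
  {"claw": 0.3,"linear": [-230,95,-60],"turn": [0,0,0.11]},
])

```text
time_s: 6.98
ee_pos: [0.6228, -0.0441, 0.1573]
eef_rot: [-3.138, -0.0, 1.432]
force: [0.4, 0.5, -0.0]
grip_width: 0.0283
```

```bash
python3 w.py w6 0.012 ; python3 go.py 0.6342,-0.0417,0.004,82.2
python3 - <<'E'
import cv2
from h import *
a=vision.camera("scene")[240:420,260:460]
cv2.imwrite("pics/w6z.png",cv2.resize(a,None,fx=3.3,fy=3.3,interpolation=cv2.INTER_CUBIC))
E
```

```text
wrist [ 0.6228 -0.0441  0.1573] [-3.138 -0.     1.432] 0.0283
[ 328   77   14  168 1994] mean [0.6419 0.018 ] ang 82.3 ends [ 0.6318 -0.0567] [0.6516 0.0896]
[ 158  119   38   95 1417] mean [0.4998 0.035 ] ang 91.0 ends [ 0.5005 -0.0077] [0.4991 0.0761]
[384 244  47  67 990] mean [ 0.6977 -0.0997] ang 55.3 ends [ 0.6761 -0.131 ] [ 0.7181 -0.0703]
[317 271  21  76 815] mean [ 0.616  -0.1244] ang 90.3 ends [ 0.6162 -0.1647] [ 0.6158 -0.0818]
7.03 [ 0.6239 -0.0496  0.1569] [-3.1388e+00  9.0000e-04  1.4287e+00] 0.0282
0.6342,-0.0417,0.004,82.2 [  9.4   9.5 152.9] [-0.0028  0.0009 -0.006 ]
```

View pics/w6z.png

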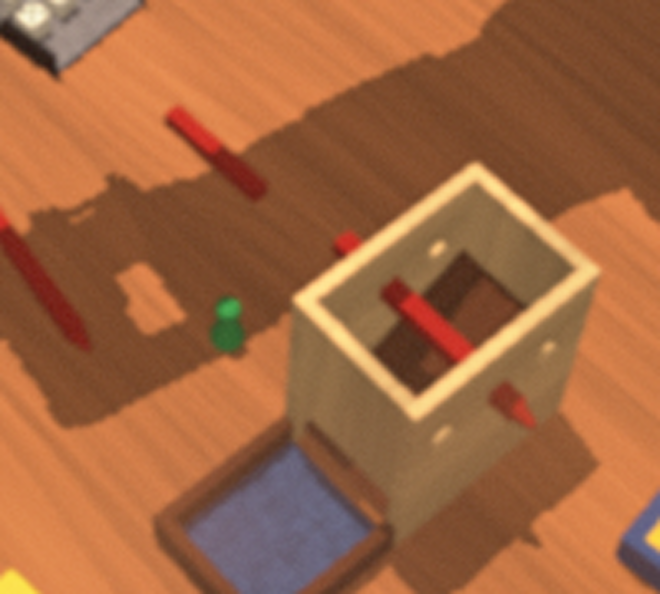

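View pics/w6.png

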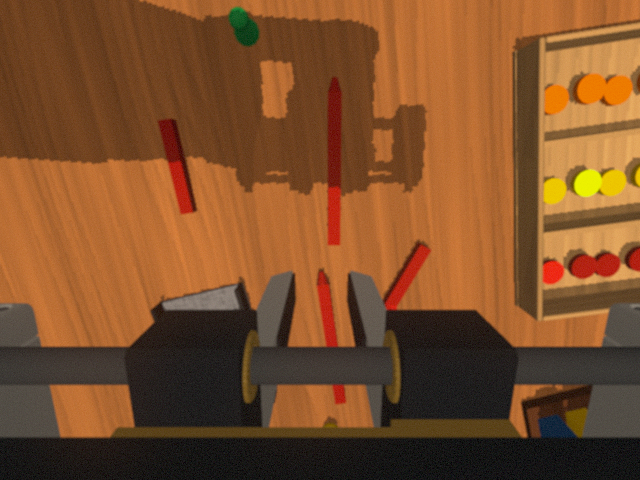

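Emit:
play_rows([
  {"claw": 0.35,"linear": [9.4,9.5,40],"turn": [0,0,-0.006]},
  {"claw": 0.35,"linear": [9.4,9.5,90],"turn": [0,0,-0.006]},
  {"claw": 0.35,"linear": [9.4,9.5,130],"turn": [0,0,-0.006]},
  {"claw": 0.35,"linear": [9.4,9.5,153],"turn": [0,0,-0.006]},
  {"claw": 0.35,"linear": [9.4,9.5,153],"turn": [0,0,-0.006]},
  {"claw": 0.05,"linear": [9.4,9.5,153],"turn": [0,0,-0.006]},
  {"claw": 0.05,"linear": [9.4,9.5,153],"turn": [0,0,-0.006]},
  {"claw": 0.05,"linear": [9.4,9.5,153],"turn": [0,0,-0.006]},
], force=30)

```text
time_s: 8.07
ee_pos: [0.6334, -0.0386, 0.0043]
eef_rot: [-3.139, 0.0, 1.434]
force: [-1.0, 0.3, 2.5]
grip_width: 0.0115
```

Emit:
play_rows([
  {"claw": 0.05,"linear": [0,0,0],"turn": [0,0,0]},
  {"claw": 0.05,"linear": [0,0,-40],"turn": [0,0,0]},
  {"claw": 0.05,"linear": [0,0,-90],"turn": [0,0,0]},
  {"claw": 0.05,"linear": [0,0,-94],"turn": [0,0,0]},
  {"claw": 0.05,"linear": [0,0,-94],"turn": [0,0,0]},
])

```text
time_s: 8.7
ee_pos: [0.6334, -0.0386, 0.0977]
eef_rot: [-3.138, 0.0, 1.434]
force: [-0.6, 0.3, -0.5]
grip_width: 0.0113
```

```bash
python3 w.py w7 0.1 ; python3 go.py 0.5694,0.0519,0.098,88.4
```

```text
wrist [ 0.6334 -0.0386  0.0977] [-3.138  0.     1.434] 0.0113
[ 307   16   29  332 7346] mean [0.6401 0.0173] ang 81.6 ends [ 0.6268 -0.0725] [0.651 0.091]
[ 108  119   50  115 2150] mean [0.5475 0.033 ] ang 91.4 ends [0.5482 0.0049] [0.5468 0.0608]
[400 268  40  43 767] mean [ 0.6855 -0.0468] ang 52.2 ends [ 0.6771 -0.0576] [ 0.6931 -0.037 ]
[578 289  22  29 488] mean [ 0.7745 -0.0656] ang 94.2 ends [ 0.7751 -0.0736] [ 0.7739 -0.0569]
[315 385  21  42 577] mean [ 0.625  -0.1108] ang 91.2 ends [ 0.6253 -0.1257] [ 0.6247 -0.0963]
8.75 [ 0.633  -0.0386  0.0969] [-3.1368e+00  3.0000e-04  1.4342e+00] 0.0117
0.5694,0.0519,0.098,88.4 [ 81.  -75.3  -0.8] [-0.0048  0.     -0.1086]
```

View pics/w7.png

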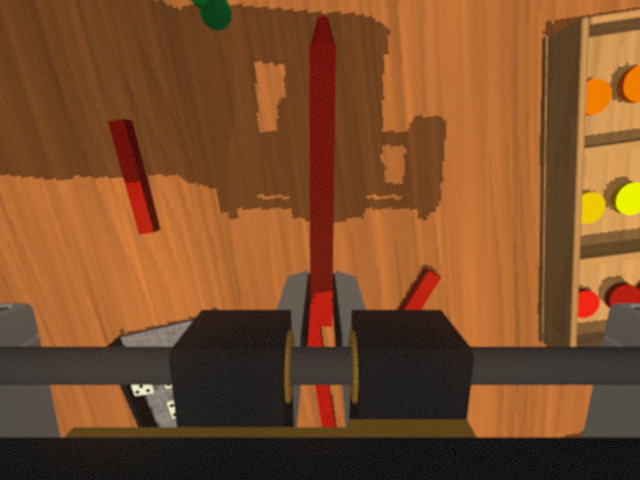

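Emit:
play_rows([
  {"claw": 0.05,"linear": [15,-25,0],"turn": [0,0,-0.036]},
  {"claw": 0.05,"linear": [35,-50,0],"turn": [0,0,-0.072]},
  {"claw": 0.05,"linear": [60,-75.3,-1],"turn": [0,0,-0.109]},
  {"claw": 0.05,"linear": [81,-75.3,-1],"turn": [0,0,-0.109]},
  {"claw": 0.05,"linear": [81,-75.3,-1],"turn": [0,0,-0.109]},
  {"claw": 0.05,"linear": [81,-75.3,-1],"turn": [0,0,-0.109]},
])

```text
time_s: 9.5
ee_pos: [0.5698, 0.0515, 0.0976]
eef_rot: [-3.136, -0.0, 1.543]
force: [0.4, 0.1, -0.9]
grip_width: 0.0117
```

```bash
python3 - <<'E'
from h import *
b=vision.camera("top")[140:280,140:320]
cv2.imwrite("pics/w8t.png",cv2.resize(b,None,fx=4,fy=4,interpolation=cv2.INTER_CUBIC))
E
python3 go.py 0.5694,0.0519,0.098,88.4
```

```text
9.55 [0.5697 0.0513 0.0977] [-3.1362e+00 -1.0000e-04  1.5424e+00] 0.0115
0.5694,0.0519,0.098,88.4 [ 0.6 -0.3 -0.3] [-0.0054 -0.0001 -0.0005]
```

View pics/w8t.png

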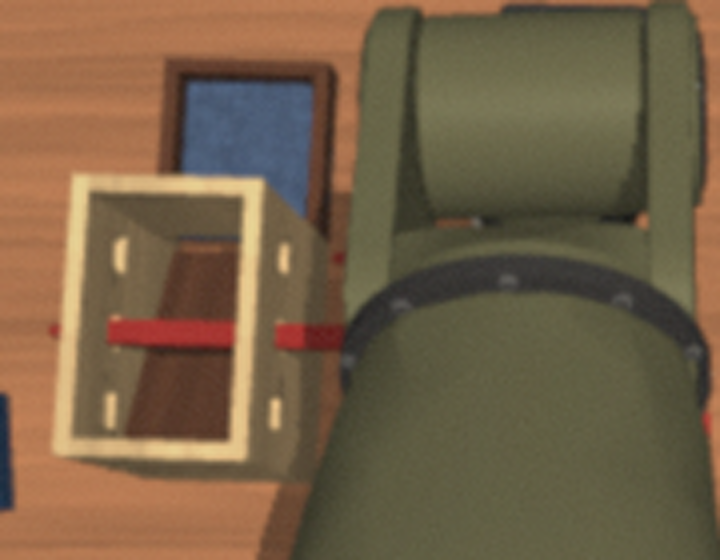

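Emit:
play_rows([
  {"claw": 0.05,"linear": [12,-0.3,0],"turn": [0,0,0]},
  {"claw": 0.05,"linear": [22,-0.3,0],"turn": [0,0,0]},
  {"claw": 0.05,"linear": [32,-0.3,0],"turn": [0,0,0]},
  {"claw": 0.05,"linear": [40,-0.3,0],"turn": [0,0,0]},
  {"claw": 0.05,"linear": [50,-0.3,0],"turn": [0,0,0]},
  {"claw": 0.05,"linear": [60,-0.3,0],"turn": [0,0,0]},
  {"claw": 0.05,"linear": [70,-0.3,0],"turn": [0,0,0]},
])

```text
time_s: 10.42
ee_pos: [0.5714, 0.122, 0.0978]
eef_rot: [-3.136, -0.0, 1.542]
force: [-0.1, 0.5, 0.1]
grip_width: 0.0119
```

Emit:
play_rows([
  {"claw": 0.05,"linear": [15,0,0],"turn": [0,0,0]},
  {"claw": 0.05,"linear": [25,0,0],"turn": [0,0,0]},
  {"claw": 0.05,"linear": [35,0,0],"turn": [0,0,0]},
  {"claw": 0.05,"linear": [45,0,0],"turn": [0,0,0]},
  {"claw": 0.05,"linear": [58,0,0],"turn": [0,0,0]},
  {"claw": 0.05,"linear": [71,0,0],"turn": [0,0,0]},
  {"claw": 0.05,"linear": [71,0,0],"turn": [0,0,0]},
])

```text
time_s: 11.3
ee_pos: [0.5733, 0.1939, 0.0977]
eef_rot: [-3.136, -0.0, 1.544]
force: [-0.9, 0.0, -0.1]
grip_width: 0.0117
```

```bash
python3 - <<'E'
import cv2
from h import *
a=vision.camera("scene")[240:420,260:460]
cv2.imwrite("pics/w9z.png",cv2.resize(a,None,fx=3.3,fy=3.3,interpolation=cv2.INTER_CUBIC))
E
```

```text
(no output)
```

View pics/w9z.png

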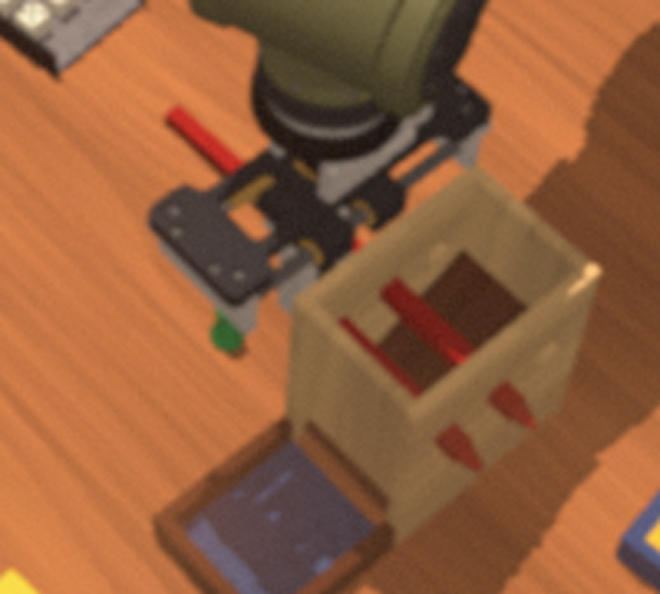

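Emit:
play_rows([
  {"claw": 0.3,"linear": [0,0,0],"turn": [0,0,0]},
  {"claw": 0.3,"linear": [0,0,0],"turn": [0,0,0]},
  {"claw": 0.3,"linear": [0,0,-25],"turn": [0,0,0]},
  {"claw": 0.3,"linear": [-20,0,-60],"turn": [0,0,0]},
  {"claw": 0.3,"linear": [-75,10,-60],"turn": [0,0,0]},
  {"claw": 0.3,"linear": [-135,20,-60],"turn": [0,0,-0.01]},
  {"claw": 0.3,"linear": [-195,30,-60],"turn": [0,0,-0.02]},
  {"claw": 0.3,"linear": [-255,40,-60],"turn": [0,0,-0.03]},
])

```text
time_s: 12.35
ee_pos: [0.6066, -0.0649, 0.1577]
eef_rot: [-3.137, -0.0, 1.573]
force: [0.7, 0.8, 0.3]
grip_width: 0.0282
```

```bash
python3 go.py 0.6163,-0.23,0.15,90.3
```

```text
12.35 [ 0.6066 -0.0649  0.1577] [-3.1366e+00 -1.0000e-04  1.5732e+00] 0.0282
0.6163,-0.23,0.15,90.3 [-165.1    9.4    7.6] [-0.005  -0.0001 -0.0028]
```

Emit:
play_rows([
  {"claw": 0.35,"linear": [-55,4,0],"turn": [0,0,0]},
  {"claw": 0.35,"linear": [-110,9,5],"turn": [0,0,0]},
  {"claw": 0.35,"linear": [-165,9.4,8],"turn": [-0.005,0,-0.003]},
  {"claw": 0.35,"linear": [-165,9.4,8],"turn": [-0.005,0,-0.003]},
])

```text
time_s: 12.85
ee_pos: [0.6154, -0.2336, 0.1489]
eef_rot: [-3.141, -0.0, 1.572]
force: [0.3, 2.0, 0.3]
grip_width: 0.0329
```

```bash
python3 w.py w10 0.012 ; python3 go.py 0.6163,-0.217,0.004,90.3
```

```text
wrist [ 0.6154 -0.2336  0.1489] [-3.141 -0.     1.572] 0.0329
[ 385   39   69  173 2657] mean [ 0.6884 -0.1351] ang 74.4 ends [ 0.6676 -0.2096] [ 0.7072 -0.0678]
[ 316   60   14  175 2126] mean [ 0.6156 -0.1572] ang 90.3 ends [ 0.616  -0.2331] [ 0.6152 -0.086 ]
12.9 [ 0.6158 -0.2315  0.1492] [-3.1410e+00 -4.0000e-04  1.5734e+00] 0.033
0.6163,-0.217,0.004,90.3 [ 14.4   0.6 145.2] [-0.0006 -0.0004 -0.0026]
```

View pics/w10.png

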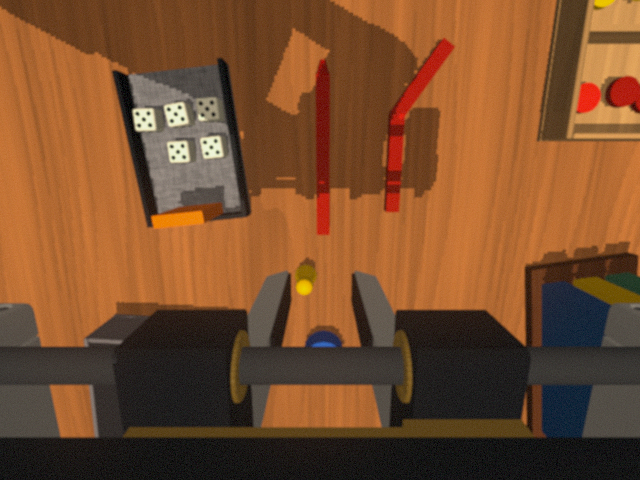

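Emit:
play_rows([
  {"claw": 0.35,"linear": [14.5,0.3,40],"turn": [0,0,0]},
  {"claw": 0.35,"linear": [14.5,0.3,90],"turn": [0,0,0]},
  {"claw": 0.35,"linear": [14.5,0.3,125],"turn": [0,0,0]},
  {"claw": 0.35,"linear": [14.5,0.3,145],"turn": [0,0,0]},
  {"claw": 0.35,"linear": [14.5,0.3,145],"turn": [0,0,0]},
  {"claw": 0.05,"linear": [14.5,0.3,145],"turn": [0,0,0]},
  {"claw": 0.05,"linear": [14.5,0.3,145],"turn": [0,0,0]},
  {"claw": 0.05,"linear": [14.5,0.3,145],"turn": [0,0,0]},
], force=30)

```text
time_s: 13.9
ee_pos: [0.6165, -0.2172, 0.0054]
eef_rot: [3.14, 0.0, 1.573]
force: [-0.8, 0.8, 5.5]
grip_width: 0.0117
```

Emit:
play_rows([
  {"claw": 0.05,"linear": [0,0,0],"turn": [0,0,0]},
  {"claw": 0.05,"linear": [0,0,-40],"turn": [0,0,0]},
  {"claw": 0.05,"linear": [0,0,-90],"turn": [0,0,0]},
  {"claw": 0.05,"linear": [0,0,-94],"turn": [0,0,0]},
  {"claw": 0.05,"linear": [0,0,-94],"turn": [0,0,0]},
])

```text
time_s: 14.52
ee_pos: [0.6161, -0.2171, 0.0989]
eef_rot: [3.141, 0.0, 1.573]
force: [-0.1, -0.5, -1.0]
grip_width: 0.0115
```

```bash
python3 w.py w11 0.1 ; python3 go.py 0.4894,0.053,0.098,88.4
```

```text
wrist [ 0.6161 -0.2171  0.0989] [3.141 0.    1.573] 0.0115
[ 308   11   27  311 6994] mean [ 0.615  -0.1547] ang 90.2 ends [ 0.6153 -0.236 ] [ 0.6148 -0.0837]
[ 394   41   84  201 3779] mean [ 0.664  -0.1389] ang 74.3 ends [ 0.6499 -0.189 ] [ 0.6765 -0.0943]
[626  94  14  35 363] mean [ 0.7652 -0.126 ] ang 95.2 ends [ 0.7658 -0.1332] [ 0.7645 -0.1179]
14.57 [ 0.6158 -0.2169  0.098 ] [-3.1409e+00 -5.0000e-04  1.5732e+00] 0.0113
0.4894,0.053,0.098,88.4 [ 2.702e+02 -1.258e+02  2.000e-01] [-0.0007 -0.0005  0.0304]
```

View pics/w11.png

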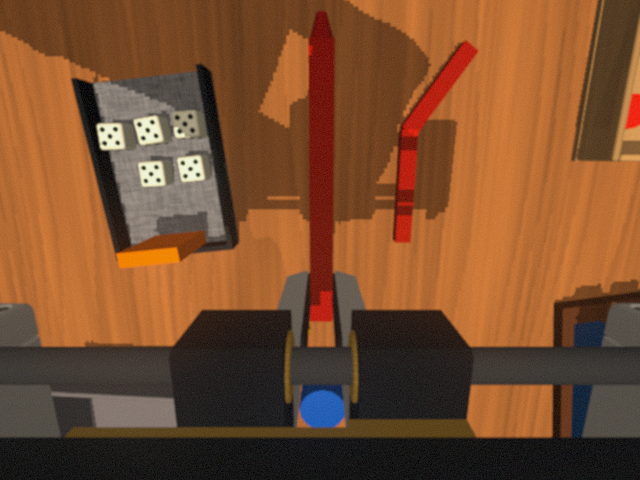

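Emit:
play_rows([
  {"claw": 0.05,"linear": [50,-20,-5],"turn": [0,0,0.005]},
  {"claw": 0.05,"linear": [105,-45,-10],"turn": [0,0,0.01]},
  {"claw": 0.05,"linear": [160,-75,-10],"turn": [0,0,0.015]},
  {"claw": 0.05,"linear": [215,-105,-5],"turn": [0,0,0.025]},
  {"claw": 0.05,"linear": [250,-125.8,-1.3],"turn": [0,0,0.03]},
  {"claw": 0.05,"linear": [270.2,-125.8,-1.3],"turn": [0,0,0.03]},
  {"claw": 0.05,"linear": [270.2,-125.8,-1.3],"turn": [0,0,0.03]},
  {"claw": 0.05,"linear": [270.2,-125.8,-1.3],"turn": [0,0,0.03]},
])

```text
time_s: 15.58
ee_pos: [0.4892, 0.0523, 0.0988]
eef_rot: [-3.14, -0.0, 1.543]
force: [0.7, -1.0, 0.6]
grip_width: 0.0117
```

```bash
python3 - <<'E'
from h import *
b=vision.camera("top")[140:280,140:320]
cv2.imwrite("pics/w12t.png",cv2.resize(b,None,fx=4,fy=4,interpolation=cv2.INTER_CUBIC))
a=vision.camera("scene")[240:420,260:460]
cv2.imwrite("pics/w12z.png",cv2.resize(a,None,fx=3.3,fy=3.3,interpolation=cv2.INTER_CUBIC))
E
python3 go.py 0.4894,0.053,0.0995,88.4
```

```text
15.68 [0.4893 0.0522 0.0991] [-3.1401e+00 -4.0000e-04  1.5423e+00] 0.0113
0.4894,0.053,0.0995,88.4 [ 0.8  0.1 -0.4] [-0.0015 -0.0004 -0.0006]
```

View pics/w12t.png

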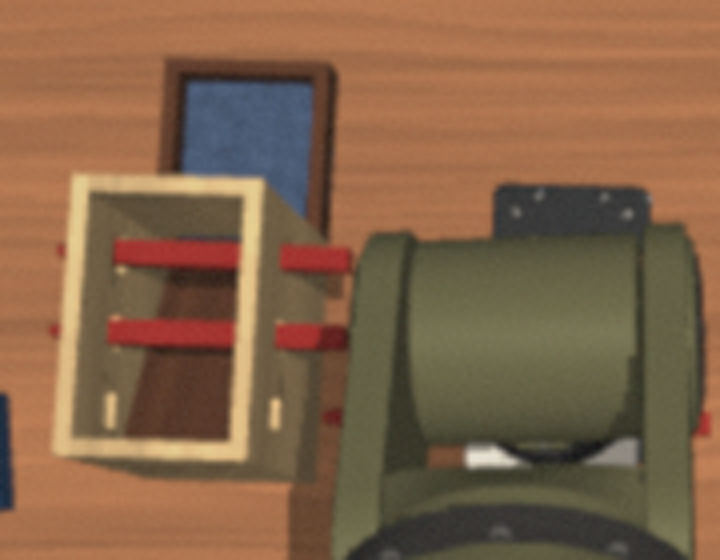

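View pics/w12z.png

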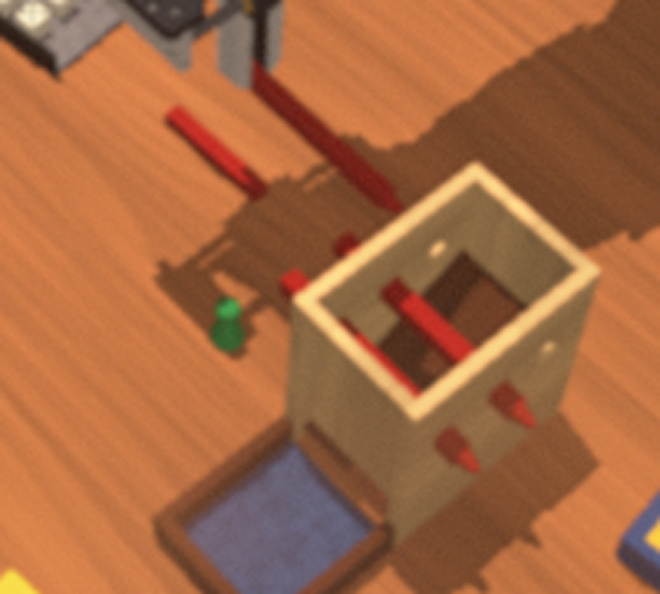

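Emit:
play_rows([
  {"claw": 0.05,"linear": [12,0.1,0],"turn": [0,0,0]},
  {"claw": 0.05,"linear": [22,0.1,0],"turn": [0,0,0]},
  {"claw": 0.05,"linear": [32,0.1,0],"turn": [0,0,0]},
  {"claw": 0.05,"linear": [40,0.1,0],"turn": [0,0,0]},
  {"claw": 0.05,"linear": [50,0.1,0],"turn": [0,0,0]},
  {"claw": 0.05,"linear": [60,0.1,0],"turn": [0,0,0]},
  {"claw": 0.05,"linear": [70,0.1,0],"turn": [0,0,0]},
])

```text
time_s: 16.55
ee_pos: [0.4914, 0.1228, 0.0991]
eef_rot: [-3.14, -0.0, 1.542]
force: [0.1, -0.5, -0.6]
grip_width: 0.0115
```

Emit:
play_rows([
  {"claw": 0.05,"linear": [15,0,0],"turn": [0,0,0]},
  {"claw": 0.05,"linear": [25,0,0],"turn": [0,0,0]},
  {"claw": 0.05,"linear": [35,0,0],"turn": [0,0,0]},
  {"claw": 0.05,"linear": [45,0,0],"turn": [0,0,0]},
  {"claw": 0.05,"linear": [58,0,0],"turn": [0,0,0]},
  {"claw": 0.05,"linear": [69,0,0],"turn": [0,0,0]},
  {"claw": 0.05,"linear": [69,0,0],"turn": [0,0,0]},
])

```text
time_s: 17.42
ee_pos: [0.4933, 0.1925, 0.0991]
eef_rot: [-3.14, -0.0, 1.543]
force: [-0.5, -0.4, 0.1]
grip_width: 0.0114
```

```bash
python3 - <<'E'
import cv2
from h import *
a=vision.camera("scene")[240:420,260:460]
cv2.imwrite("pics/w13z.png",cv2.resize(a,None,fx=3.3,fy=3.3,interpolation=cv2.INTER_CUBIC))
E
```

```text
(no output)
```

View pics/w13z.png

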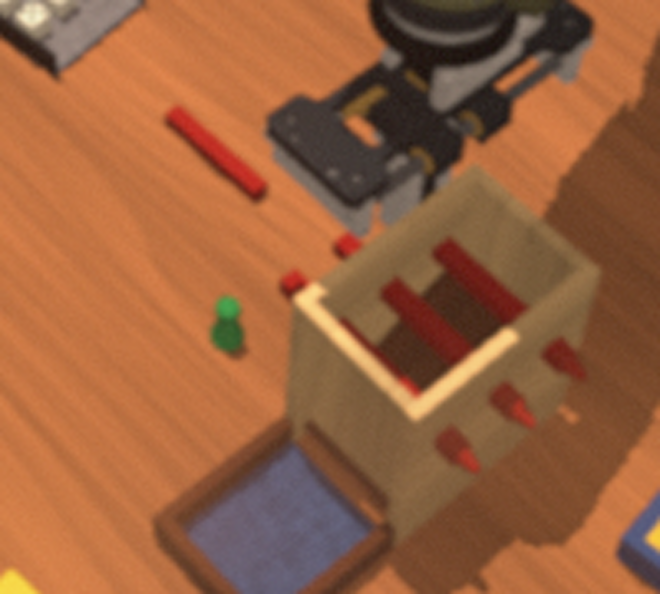

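All three rods are in, so I'll release and go to the short rod.

Emit:
play_rows([
  {"claw": 0.3,"linear": [0,0,0],"turn": [0,0,0]},
  {"claw": 0.3,"linear": [0,0,0],"turn": [0,0,0]},
  {"claw": 0.3,"linear": [0,0,-25],"turn": [0,0,0]},
  {"claw": 0.3,"linear": [-30,0,-50],"turn": [0,0,0]},
  {"claw": 0.35,"linear": [-90,5,-50],"turn": [0,0,-0.02]},
  {"claw": 0.35,"linear": [-145,10,-50],"turn": [0,0,-0.035]},
  {"claw": 0.35,"linear": [-170,10,-50],"turn": [0,0,-0.035]},
  {"claw": 0.35,"linear": [-170,10,-50],"turn": [0,0,-0.035]},
])

```text
time_s: 18.48
ee_pos: [0.4987, 0.0204, 0.1491]
eef_rot: [-3.14, -0.0, 1.575]
force: [-0.2, 0.6, 0.1]
grip_width: 0.0327
```

```bash
python3 w.py w14 0.012 ; python3 go.py 0.4995,0.036,0.005,90.6
```

```text
wrist [0.4987 0.0204 0.1491] [-3.14  -0.     1.575] 0.0327
[437   0  28  14 299] mean [0.6003 0.2083] ang 8.2 ends [0.5894 0.2067] [0.6109 0.2098]
[ 315  173   14   91 1075] mean [0.4981 0.0356] ang 90.3 ends [ 0.4984 -0.0072] [0.4979 0.0764]
[517 319  31  29 431] mean [ 0.7081 -0.0798] ang 56.8 ends [ 0.7003 -0.0917] [ 0.7151 -0.069 ]
18.52 [0.4987 0.0215 0.1491] [-3.1402e+00 -5.0000e-04  1.5763e+00] 0.0329
0.4995,0.036,0.005,90.6 [ 14.4   1.1 144.1] [-0.0014 -0.0005 -0.005 ]
```

View pics/w14.png

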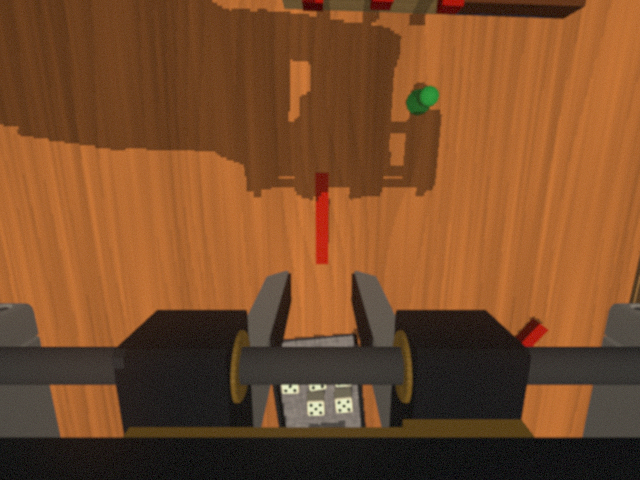

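Emit:
play_rows([
  {"claw": 0.35,"linear": [14.4,0.5,40],"turn": [0,0,0]},
  {"claw": 0.35,"linear": [14.4,0.5,90],"turn": [0,0,0]},
  {"claw": 0.35,"linear": [14.4,0.5,125],"turn": [0,0,0]},
  {"claw": 0.35,"linear": [14.4,0.5,144],"turn": [0,0,0]},
  {"claw": 0.05,"linear": [14.4,0.5,144],"turn": [0,0,0]},
  {"claw": 0.05,"linear": [14.4,0.5,144],"turn": [0,0,0]},
  {"claw": 0.05,"linear": [14.4,0.5,144],"turn": [0,0,0]},
  {"claw": 0.05,"linear": [14.4,0.5,100],"turn": [0,0,0]},
], force=30)

```text
time_s: 19.52
ee_pos: [0.4976, 0.036, 0.0482]
eef_rot: [-3.136, -0.001, 1.576]
force: [0.1, -0.3, 0.5]
grip_width: 0.0114
```

```bash
python3 go.py 0.463,-0.41,0.15,92 0.463,-0.41,0.05,92
```

```text
19.52 [0.4976 0.036  0.0482] [-3.1360e+00 -5.0000e-04  1.5763e+00] 0.0114
0.463,-0.41,0.15,92 [-445.8  -37.6 -101.8] [-0.0056 -0.0006 -0.0294]
0.463,-0.41,0.05,92 [-445.8  -37.1   -1.8] [-0.0056 -0.0006 -0.0294]
```

Emit:
play_rows([
  {"claw": 0.05,"linear": [-10,0,-50],"turn": [0,0,0]},
  {"claw": 0.05,"linear": [-50,0,-95],"turn": [0,0,0]},
  {"claw": 0.05,"linear": [-110,-10,-102],"turn": [0,0,0]},
  {"claw": 0.05,"linear": [-170,-15,-102],"turn": [0,0,0]},
  {"claw": 0.05,"linear": [-230,-20,-102],"turn": [0,0,0]},
  {"claw": 0.05,"linear": [-290,-25,-102],"turn": [0,0,-0.03]},
  {"claw": 0.05,"linear": [-350,-30,-102],"turn": [0,0,-0.03]},
  {"claw": 0.05,"linear": [-410,-35,-102],"turn": [0,0,-0.03]},
])

```text
time_s: 20.52
ee_pos: [0.4651, -0.3762, 0.1512]
eef_rot: [-3.137, 0.0, 1.606]
force: [1.4, 0.0, 0.8]
grip_width: 0.0115
```

```bash
python3 go.py 0.463,-0.41,0.05,92; python3 w.py w15 0.1 >/dev/null
```

```text
20.52 [ 0.4651 -0.3762  0.1512] [-3.1371e+00  2.0000e-04  1.6061e+00] 0.0115
0.463,-0.41,0.05,92 [-33.6  -2.8 101.2] [-0.0045  0.0002  0.0004]
```

View pics/w15.png

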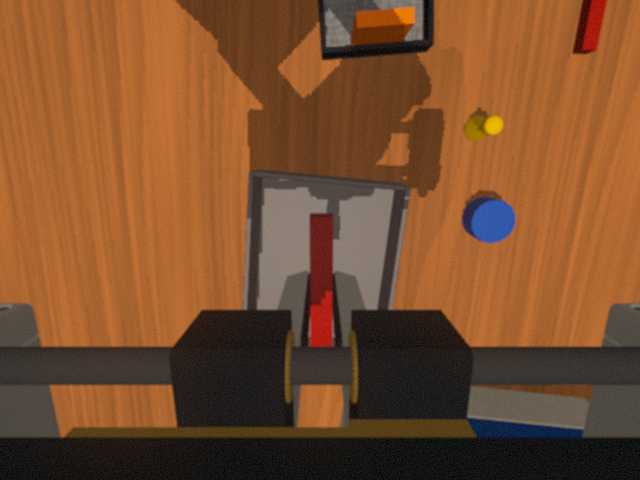

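Emit:
play_rows([
  {"claw": 0.05,"linear": [-33,-22,20],"turn": [0,0,0]},
  {"claw": 0.05,"linear": [-33,-22,70],"turn": [0,0,0]},
  {"claw": 0.05,"linear": [-33,-22,110],"turn": [0,0,0]},
  {"claw": 0.05,"linear": [-33,-22,120],"turn": [0,0,0]},
  {"claw": 0.25,"linear": [-33,-22,120],"turn": [0,0,0]},
  {"claw": 0.25,"linear": [-33,-22,120],"turn": [0,0,0]},
  {"claw": 0.25,"linear": [-33,-22,90],"turn": [0,0,0]},
  {"claw": 0.25,"linear": [-33,-22,30],"turn": [0,0,0]},
])

```text
time_s: 21.58
ee_pos: [0.4421, -0.4152, 0.1217]
eef_rot: [-3.135, 0.0, 1.603]
force: [0.6, 0.6, 0.7]
grip_width: 0.0235
```

```bash
python3 w.py w16 0.012 top scene; python3 - <<'E'
from h import *
im=cv2.imread("pics/w16_top.png")
cv2.imwrite("pics/w16t.png",cv2.resize(im[130:310,330:570],None,fx=3.3,fy=3.3,interpolation=cv2.INTER_CUBIC))
E
```

```text
wrist [ 0.4421 -0.4152  0.1217] [-3.135  0.     1.603] 0.0235
[ 315  195   14   97 1224] mean [ 0.4412 -0.4166] ang 92.0 ends [ 0.4427 -0.4602] [ 0.4398 -0.3759]
top [ 0.4421 -0.4152  0.1217] [-3.135  0.     1.603] 0.0235
[345 148  63  21 337] mean [ 0.6883 -0.1384] ang 75.9 ends [ 0.6708 -0.208 ] [ 0.7059 -0.0686]
[169 201  30   6 164] mean [0.5936 0.2878] ang 88.1 ends [0.5926 0.2568] [0.5947 0.3224]
[211 202  16   6  88] mean [0.5911 0.211 ] ang 87.3 ends [0.5903 0.1941] [0.5919 0.2284]
[167 220  31   7 177] mean [0.549  0.2889] ang 88.3 ends [0.5481 0.2576] [0.55   0.3246]
[209 221  17   6  88] mean [0.5472 0.2134] ang 87.6 ends [0.5464 0.1953] [0.548  0.2314]
[166 240  31   6 174] mean [0.5056 0.2908] ang 89.1 ends [0.505  0.2584] [0.5061 0.3252]
[208 241  18   6  93] mean [0.5031 0.2134] ang 87.2 ends [0.5021 0.1943] [0.504  0.2323]
[487 270  39   4 122] mean [ 0.4421 -0.4196] ang 91.7 ends [ 0.4433 -0.4585] [ 0.4409 -0.3764]
scene [ 0.4421 -0.4152  0.1217] [-3.135  0.     1.603] 0.0235
[492   0  40  30 806] mean [-0.7125 -0.3883] ang 15.8 ends [-0.8149 -0.4173] [-0.5902 -0.353
[... 238 characters left out ...]
0.3812  0.1969] ang 17.5 ends [-0.5325  0.1492] [-0.2453  0.2398]
[212 156  22  19 114] mean [ 0.4431 -0.4166] ang 90.9 ends [ 0.4438 -0.4617] [ 0.4424 -0.3728]
[188 261  27  53 357] mean [ 0.6915 -0.135 ] ang 74.4 ends [ 0.6709 -0.2086] [ 0.7116 -0.063 ]
[392 313  27  25 265] mean [0.4482 0.216 ] ang 87.5 ends [0.4467 0.1822] [0.4495 0.2464]
[376 325  28  25 270] mean [0.491  0.2151] ang 88.6 ends [0.4902 0.1805] [0.4917 0.2452]
[364 337  23  23  70] mean [0.5287 0.2166] ang 88.8 ends [0.5279 0.1809] [0.5292 0.2438]
[425 344  12  11  65] mean [0.4502 0.2853] ang 84.2 ends [0.4491 0.2739] [0.4518 0.3003]
[410 357  12  12  61] mean [0.4939 0.2867] ang 84.3 ends [0.4926 0.2738] [0.4954 0.3013]
```

View pics/w16_scene.png

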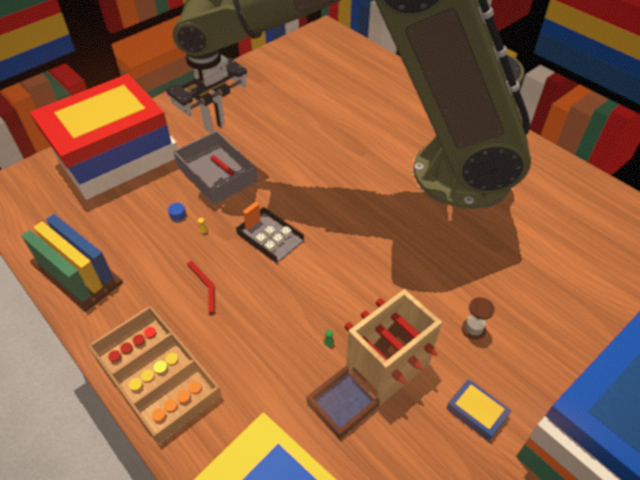

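The short rod is in the bin. Next is the bent rod.

```bash
python3 go.py 0.678,-0.165,0.15,90
```

```text
21.73 [ 0.4439 -0.4171  0.1258] [3.141  0.0079 1.6028] 0.0235
0.678,-0.165,0.15,90 [244.2 242.  -26. ] [0.0007 0.0079 0.032 ]
```

Emit:
play_rows([
  {"claw": 0.3,"linear": [30,30,-26],"turn": [0,0.008,0.032]},
  {"claw": 0.35,"linear": [70,70,-26],"turn": [0,0.008,0.032]},
  {"claw": 0.35,"linear": [110,110,-26],"turn": [0,0.008,0.032]},
  {"claw": 0.35,"linear": [150,150,-26],"turn": [0,0.008,0.032]},
  {"claw": 0.35,"linear": [190,190,-26],"turn": [0,0.008,0.032]},
  {"claw": 0.35,"linear": [225,225,-26],"turn": [0,0.008,0.032]},
  {"claw": 0.35,"linear": [244,242,-26],"turn": [0,0.008,0.032]},
  {"claw": 0.35,"linear": [244,242,-26],"turn": [0,0.008,0.032]},
])

```text
time_s: 22.72
ee_pos: [0.6786, -0.1636, 0.1495]
eef_rot: [3.141, -0.0, 1.573]
force: [0.0, -0.8, 0.6]
grip_width: 0.033
```

```bash
python3 w.py w17 0.012; python3 - <<'E'
from h import *
im=cv2.imread("pics/w17.png"); c=cam("wrist"); m=redmask(im)
for i,s,ce,l in comps(m,300):
    ys,xs=np.nonzero(l); P=ray(c,np.c_[xs,ys],0.011)[:,:2]
    if not(0.62<P[:,0].mean()<0.75): continue
    for lo,hi in ((-0.2,-0.15),(-0.15,-0.13)):
        Q=P[(P[:,1]>lo)&(P[:,1]<hi)]
        if len(Q)>30: f=np.polyfit(Q[:,1],Q[:,0],1); print(lo,"x at -.15:",np.polyval(f,-.15).round(4),"ang",90-np.degrees(np.arctan(f[0])).round(1), Q[:,0].mean())
E
```

```text
wrist [ 0.6786 -0.1636  0.1495] [ 3.141 -0.     1.573] 0.033
[ 317  128   57  156 2034] mean [ 0.6895 -0.1345] ang 74.7 ends [ 0.6689 -0.2096] [ 0.7079 -0.0674]
-0.2 x at -.15: 0.6795 ang 89.4 0.6792246456555125
-0.15 x at -.15: 0.6793 ang 89.1 0.6794656046053952
```

View pics/w17.png

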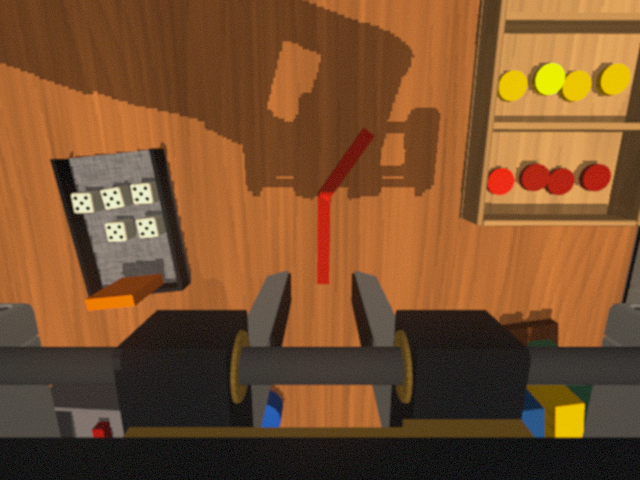

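Emit:
play_rows([
  {"claw": 0.35,"linear": [12,0.8,40],"turn": [0,0,0]},
  {"claw": 0.35,"linear": [12,0.8,90],"turn": [0,0,0]},
  {"claw": 0.35,"linear": [12,0.8,125],"turn": [0,0,0]},
  {"claw": 0.35,"linear": [12,0.8,144],"turn": [0,0,0]},
  {"claw": 0.05,"linear": [12,0.8,144],"turn": [0,0,0]},
  {"claw": 0.05,"linear": [12,0.8,144],"turn": [0,0,0]},
  {"claw": 0.05,"linear": [12,0.8,144],"turn": [0,0,0]},
  {"claw": 0.05,"linear": [12,0.8,100],"turn": [0,0,0]},
], force=30)

```text
time_s: 23.78
ee_pos: [0.6773, -0.1525, 0.0479]
eef_rot: [-3.137, -0.001, 1.572]
force: [0.1, 0.7, 0.9]
grip_width: 0.0111
```

```bash
python3 go.py 0.46,-0.43,0.15,92; python3 w.py w18 0.05
```

```text
23.77 [ 0.6773 -0.1525  0.0479] [-3.1372e+00 -1.4000e-03  1.5719e+00] 0.0111
0.46,-0.43,0.15,92 [-277.1 -218.1 -101.6] [-0.0044 -0.0015 -0.0338]
wrist [ 0.6773 -0.1525  0.0479] [-3.137e+00 -1.000e-03  1.572e+00] 0.0111
[ 309  125  102  222 5698] mean [ 0.6882 -0.1211] ang 69.9 ends [ 0.6651 -0.1843] [ 0.7081 -0.0668]
```

Emit:
play_rows([
  {"claw": 0.05,"linear": [-5,-5,-50],"turn": [0,0,0]},
  {"claw": 0.05,"linear": [-45,-35,-100],"turn": [0,0,0]},
  {"claw": 0.05,"linear": [-90,-70,-102],"turn": [0,0,0]},
  {"claw": 0.05,"linear": [-135,-105,-102],"turn": [0,0,0]},
  {"claw": 0.05,"linear": [-180,-142,-102],"turn": [0,0,-0.03]},
  {"claw": 0.05,"linear": [-225,-180,-102],"turn": [0,0,-0.03]},
  {"claw": 0.05,"linear": [-265,-215,-102],"turn": [0,0,-0.034]},
  {"claw": 0.05,"linear": [-274,-222,-102],"turn": [0,0,-0.034]},
])

```text
time_s: 24.82
ee_pos: [0.4565, -0.4297, 0.1588]
eef_rot: [3.134, 0.003, 1.603]
force: [0.2, 0.3, 0.2]
grip_width: 0.0112
```

Emit:
play_rows([
  {"claw": 0.05,"linear": [0,0,0],"turn": [0,0,0]},
  {"claw": 0.05,"linear": [0,0,0],"turn": [0,0,0]},
])

```text
time_s: 25.08
ee_pos: [0.4574, -0.4289, 0.1592]
eef_rot: [3.134, 0.003, 1.604]
force: [0.4, 0.5, -0.5]
grip_width: 0.0114
```

```bash
python3 w.py w19 0.14; python3 go.py 0.455,-0.426,0.045,92
```

```text
wrist [ 0.4574 -0.4289  0.1592] [3.134e+00 3.000e-03 1.604e+00] 0.0114
[ 297  125  115  222 6556] mean [ 0.4655 -0.4004] ang 72.1 ends [ 0.4422 -0.4722] [ 0.4854 -0.3389]
[ 467  402  119   36 3340] mean [ 0.5961 -0.5276] ang 176.7 ends [ 0.6385 -0.5301] [ 0.5562 -0.5253]
25.12 [ 0.4575 -0.4287  0.159 ] [3.134  0.0033 1.6043] 0.0113
0.455,-0.426,0.045,92 [  3.2  -3.2 114. ] [ 0.0076  0.0033 -0.0014]
```

View pics/w19.png

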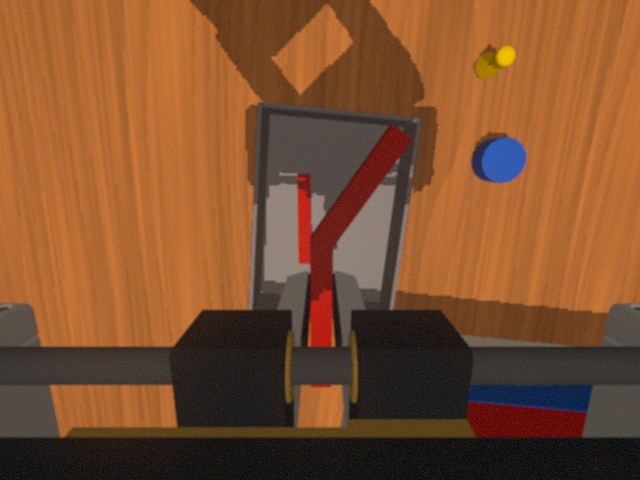

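Emit:
play_rows([
  {"claw": 0.05,"linear": [3,-3,30],"turn": [0,0,0]},
  {"claw": 0.05,"linear": [3,-3,75],"turn": [0,0,0]},
  {"claw": 0.05,"linear": [3,-3,105],"turn": [0,0,0]},
  {"claw": 0.05,"linear": [3,-3,114],"turn": [0,0,0]},
  {"claw": 0.25,"linear": [3,-3,114],"turn": [0,0,0]},
  {"claw": 0.25,"linear": [3,-3,114],"turn": [0,0,0]},
  {"claw": 0.25,"linear": [3,-3,80],"turn": [0,0,0]},
  {"claw": 0.25,"linear": [3,-3,20],"turn": [0,0,0]},
])

```text
time_s: 26.12
ee_pos: [0.4541, -0.4254, 0.1397]
eef_rot: [3.136, 0.002, 1.604]
force: [0.2, -0.1, -0.1]
grip_width: 0.0236
```

```bash
python3 w.py w20 0.012 top|grep wrist -A4; python3 - <<'E'
from h import *
im=cv2.imread("pics/w20_top.png")
cv2.imwrite("pics/w20t.png",cv2.resize(im[130:310,330:570],None,fx=3.3,fy=3.3,interpolation=cv2.INTER_CUBIC))
E
```

```text
wrist [ 0.4541 -0.4254  0.1397] [3.136e+00 2.000e-03 1.604e+00] 0.0236
[ 317  141   59  160 2141] mean [ 0.4656 -0.4073] ang 76.7 ends [ 0.4474 -0.4844] [ 0.4815 -0.3398]
[ 300  180   14   94 1142] mean [ 0.4412 -0.4171] ang 92.1 ends [ 0.4428 -0.4603] [ 0.4397 -0.3756]
top [ 0.4541 -0.4254  0.1397] [3.136e+00 2.000e-03 1.604e+00] 0.0236
[169 200  30   8 163] mean [0.5937 0.2876] ang 87.9 ends [0.5925 0.2567] [0.595  0.3224]
```

View pics/w20.png

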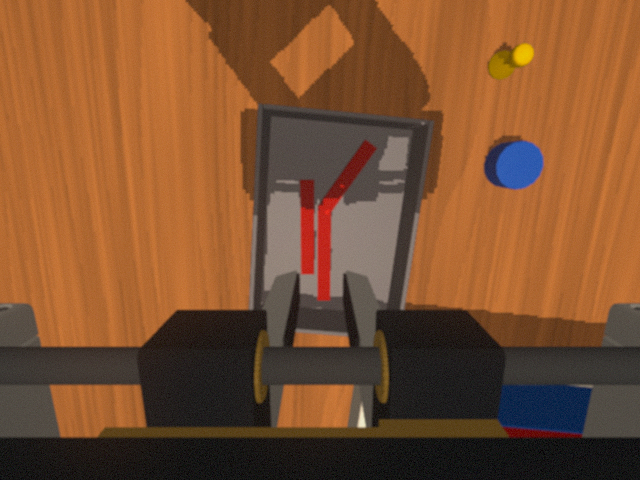

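View pics/w20t.png

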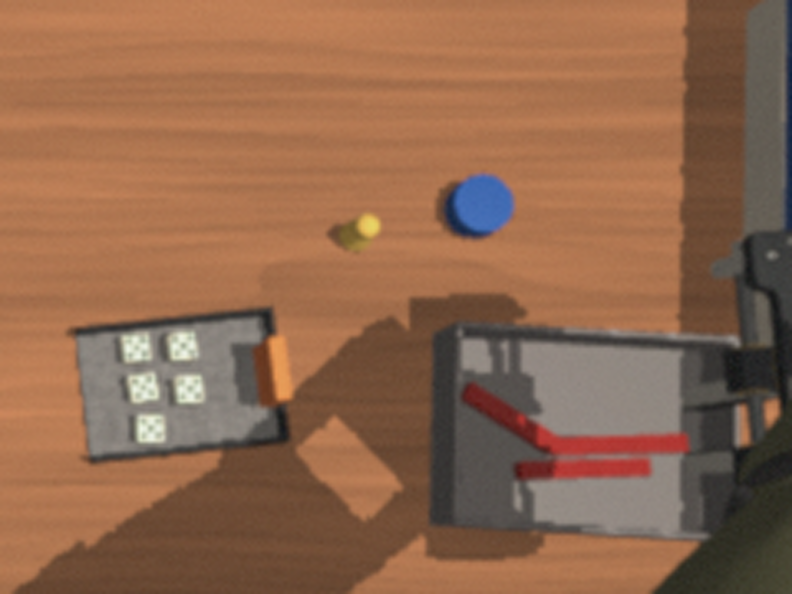

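Both spoiled rods are in the bin, at (318,190) and (307,225) in the wrist view. Now the plate: I'll approach above the tab with the jaws across its thickness.

```bash
python3 go.py 0.501,-0.212,0.15,5.6
```

```text
26.23 [ 0.4566 -0.4279  0.1472] [3.1261 0.0123 1.6043] 0.0234
0.501,-0.212,0.15,5.6 [214.3  51.7  -4.6] [ 0.0218 -0.0018  1.5066]
```

Emit:
play_rows([
  {"claw": 0.25,"linear": [15,5,-25],"turn": [0,0,0.17]},
  {"claw": 0.25,"linear": [45,10,-25],"turn": [0,0,0.34]},
  {"claw": 0.25,"linear": [75,20,-25],"turn": [0,0,0.51]},
  {"claw": 0.25,"linear": [105,28,-25],"turn": [0,0,0.68]},
  {"claw": 0.25,"linear": [140,35,-25],"turn": [0,0,0.85]},
  {"claw": 0.35,"linear": [175,42,-20],"turn": [0,0,1.02]},
  {"claw": 0.35,"linear": [205,50,-10],"turn": [0,0,1.19]},
  {"claw": 0.35,"linear": [214,51,-5],"turn": [0,0,1.36]},
])

```text
time_s: 27.22
ee_pos: [0.5008, -0.2108, 0.151]
eef_rot: [3.126, -0.014, 0.241]
force: [-0.1, -0.7, -0.5]
grip_width: 0.0329
```

```bash
python3 go.py 0.501,-0.212,0.15,5.6
```

```text
27.23 [ 0.5008 -0.2108  0.151 ] [ 3.1256 -0.0139  0.2405] 0.0329
0.501,-0.212,0.15,5.6 [-0.1  1.2  1. ] [ 0.015  -0.015   0.1427]
```

Emit:
play_rows([
  {"claw": 0.4,"linear": [0,1,1],"turn": [0.015,-0.015,0.143]},
  {"claw": 0.4,"linear": [0,1,1],"turn": [0.015,-0.015,0.143]},
  {"claw": 0.4,"linear": [0,1,1],"turn": [0.015,-0.015,0.143]},
])

```text
time_s: 27.6
ee_pos: [0.5011, -0.212, 0.1504]
eef_rot: [3.141, -0.001, 0.101]
force: [-0.2, 0.3, 0.3]
grip_width: 0.0376
```

```bash
python3 - <<'E'
from h import *
o=get_obs();c=cam("wrist",o);im=vision.camera("wrist");cv2.imwrite("pics/w21.png",im); print(o["ee_pos"],o["eef_rot"])
h=cv2.cvtColor(im,cv2.COLOR_BGR2HSV)
m=((h[...,0]>6)&(h[...,0]<20)&(h[...,1]>225)&(h[...,2]>150)).astype('uint8')*255
for i,s,ce,l in comps(m,100): print(s,ce,ray(c,ce,0.06))
E
```

```text
[ 0.50113944 -0.21195935  0.15040135] [ 3.14089933e+00 -9.24085165e-04  1.00513981e-01]
[316 219  11  49 431] [321.32018561 242.91647332] [[ 0.50315703 -0.21167584  0.06      ]]
```

View pics/w21.png

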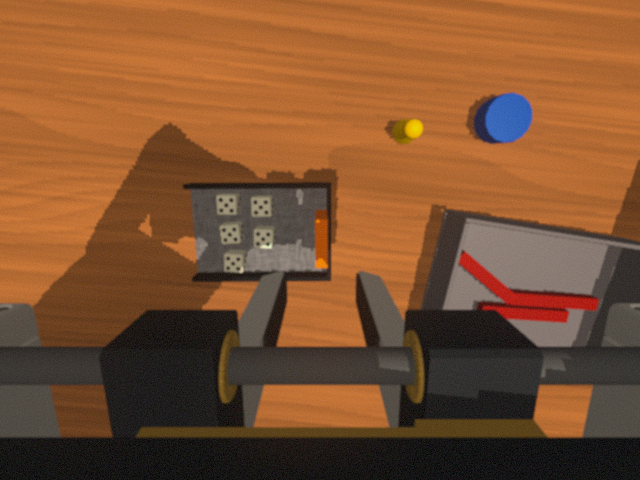

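Emit:
play_rows([
  {"claw": 0.4,"linear": [2,0,40],"turn": [0,0,0]},
  {"claw": 0.4,"linear": [2,0,80],"turn": [0,0,0]},
  {"claw": 0.4,"linear": [2,0,110],"turn": [0,0,0]},
  {"claw": 0.4,"linear": [2,0,122],"turn": [0,0,0]},
  {"claw": 0.4,"linear": [2,0,122],"turn": [0,0,0]},
  {"claw": 0.02,"linear": [2,0,122],"turn": [0,0,0]},
  {"claw": 0.02,"linear": [2,0,122],"turn": [0,0,0]},
  {"claw": 0.02,"linear": [2,0,122],"turn": [0,0,0]},
], force=50)

```text
time_s: 28.65
ee_pos: [0.5034, -0.2119, 0.0289]
eef_rot: [3.141, -0.002, 0.1]
force: [-0.4, 0.0, 0.6]
grip_width: 0.0107
```

Emit:
play_rows([
  {"claw": 0.02,"linear": [0,0,0],"turn": [0,0,0]},
  {"claw": 0.02,"linear": [0,0,-5],"turn": [0,0,0]},
  {"claw": 0.02,"linear": [0,0,-15],"turn": [0,0,0]},
  {"claw": 0.02,"linear": [0,0,-30],"turn": [0,0,0]},
  {"claw": 0.02,"linear": [0,0,-30],"turn": [0,0,0]},
])

```text
time_s: 29.28
ee_pos: [0.5041, -0.2122, 0.0606]
eef_rot: [3.139, -0.004, 0.1]
force: [-0.5, -0.2, -1.4]
grip_width: 0.0095
```

```bash
python3 - <<'E'
from h import *
for n in("wrist","scene"): cv2.imwrite(f"pics/w22{n}.png",vision.camera(n))
a=cv2.imread("pics/w22scene.png")[130:310,165:365]
cv2.imwrite("pics/w22z.png",cv2.resize(a,None,fx=3.3,fy=3.3,interpolation=cv2.INTER_CUBIC))
E
```

```text
(no output)
```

View pics/w22wrist.png

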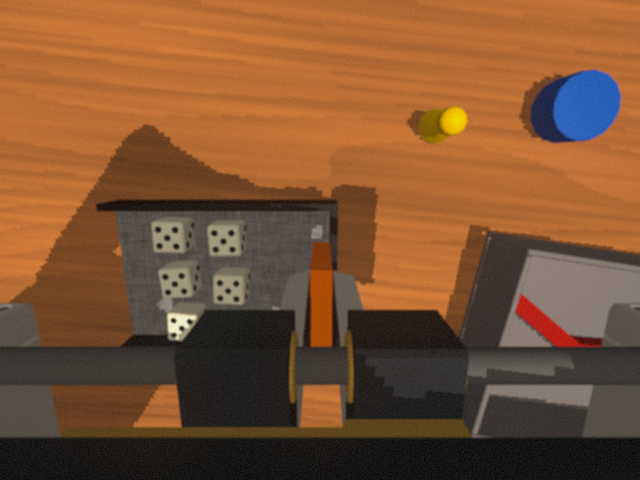

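View pics/w22z.png

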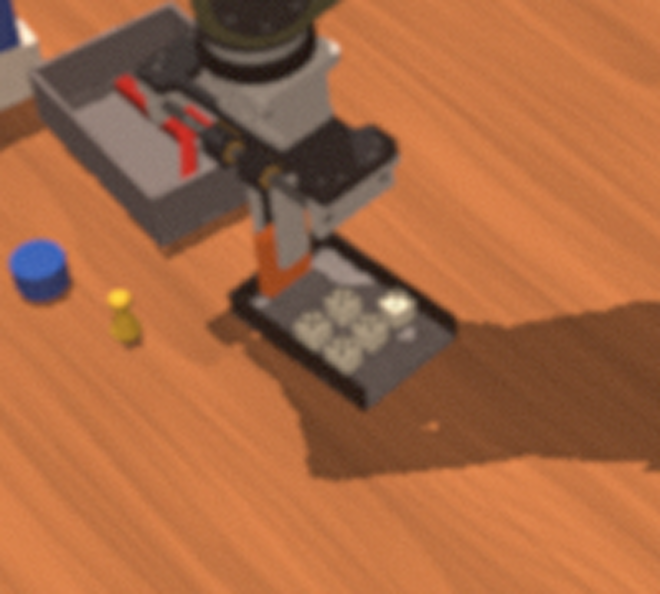

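The plate is up and level with all five dice on it. I'll tilt it slightly front-up for carrying.

```bash
cat > gt.py <<'E'
import sys; from h import *
o=get_obs(); R=Ro.from_euler('xyz',o["eef_rot"]); print(round(o["time_s"],2),o["ee_pos"].round(4),o["eef_rot"].round(4),round(o["grip_width"],4))
for a in sys.argv[1:]:
    x,y,z,yaw,th=map(float,a.split(","))   # th = front-down deg
    Rt=Ro.from_euler('xyz',[np.pi,0,np.radians(yaw)])*Ro.from_rotvec([-np.radians(th),0,0])
    print(a,(R.inv().apply(np.array([x,y,z])-o["ee_pos"])*1000).round(1),(R.inv()*Rt).as_rotvec().round(4))
E
python3 gt.py 0.504,-0.212,0.16,5.6,-6 0.504,-0.212,0.21,2,-6
```

```text
29.38 [ 0.5034 -0.2119  0.0591] [ 3.1403e+00 -1.9000e-03  1.0000e-01] 0.0099
0.504,-0.212,0.16,5.6,-6 [   0.8    0.3 -100.9] [ 0.106  -0.0017  0.0024]
0.504,-0.212,0.21,2,-6 [   0.9    0.3 -150.9] [0.1059 0.0015 0.0652]
```

Emit:
play_rows([
  {"claw": 0.02,"linear": [0,0,-8],"turn": [0.03,0,0]},
  {"claw": 0.02,"linear": [0,0,-25],"turn": [0.06,0,0]},
  {"claw": 0.02,"linear": [0,0,-50],"turn": [0.09,0,0.01]},
  {"claw": 0.02,"linear": [0,0,-78],"turn": [0.106,0,0.02]},
  {"claw": 0.02,"linear": [0,0,-105],"turn": [0.106,0,0.035]},
  {"claw": 0.02,"linear": [0,0,-130],"turn": [0.106,0,0.05]},
  {"claw": 0.02,"linear": [0,0,-146],"turn": [0.106,0,0.065]},
  {"claw": 0.02,"linear": [0,0,-151],"turn": [0.106,0,0.065]},
])

```text
time_s: 30.38
ee_pos: [0.5032, -0.2119, 0.2107]
eef_rot: [-3.037, 0.001, 0.035]
force: [0.3, -0.5, -2.1]
grip_width: 0.0097
```

```bash
python3 gt.py 0.533,0.10,0.215,-1.6,-6; python3 - <<'E'
from h import *
for n in("wrist","scene"): cv2.imwrite(f"pics/w23{n}.png",vision.camera(n))
a=cv2.imread("pics/w23scene.png")[130:350,165:409]
cv2.imwrite("pics/w23z.png",cv2.resize(a,None,fx=2.7,fy=2.7,interpolation=cv2.INTER_CUBIC))
E
```

```text
30.38 [ 0.5032 -0.2119  0.2107] [-3.0368e+00  8.0000e-04  3.5100e-02] 0.0097
0.533,0.10,0.215,-1.6,-6 [  40.8 -309.4   28.2] [-0.0001  0.0073  0.0626]
```

View pics/w23z.png

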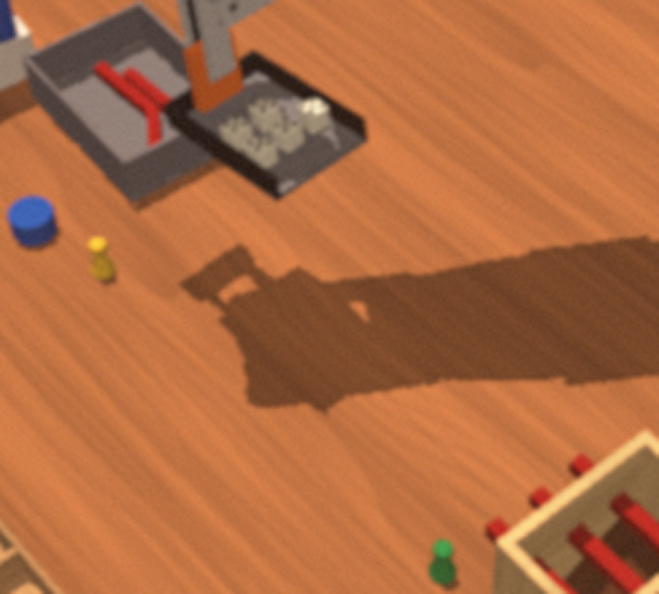

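View pics/w23wrist.png

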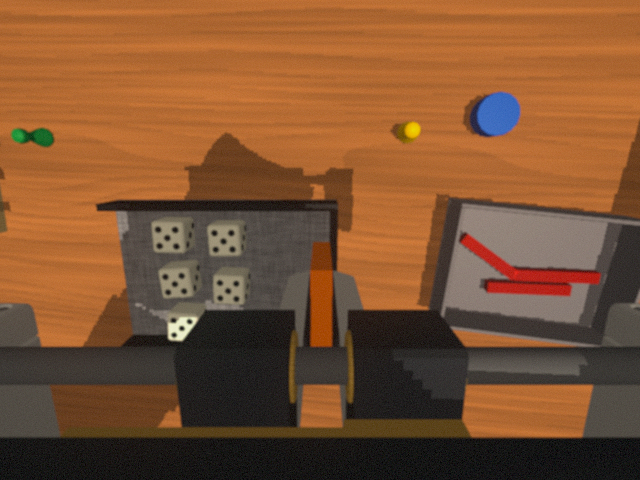

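Emit:
play_rows([
  {"claw": 0.02,"linear": [1,-8,0.7],"turn": [0,0,0]},
  {"claw": 0.02,"linear": [3,-22,2],"turn": [0,0,0.005]},
  {"claw": 0.02,"linear": [5.5,-42,4],"turn": [0,0.001,0.01]},
  {"claw": 0.02,"linear": [8.5,-66,6],"turn": [0,0.001,0.015]},
  {"claw": 0.02,"linear": [12,-92,8.4],"turn": [0,0.002,0.02]},
  {"claw": 0.02,"linear": [16,-120,11],"turn": [0,0.003,0.025]},
  {"claw": 0.02,"linear": [19.5,-148,13.5],"turn": [0,0.003,0.03]},
  {"claw": 0.02,"linear": [23,-174,16],"turn": [0,0.004,0.036]},
])

```text
time_s: 31.48
ee_pos: [0.5195, -0.0344, 0.212]
eef_rot: [-3.036, 0.002, -0.0]
force: [-0.3, 0.3, -1.8]
grip_width: 0.0097
```

```bash
python3 gt.py 0.533,0.10,0.215,-1.6,-6
```

```text
31.48 [ 0.5195 -0.0344  0.212 ] [-3.0362e+00  2.0000e-03 -3.0000e-04] 0.0097
0.533,0.10,0.215,-1.6,-6 [  13.4 -133.9   11.1] [-0.0006  0.0049  0.0272]
```

Emit:
play_rows([
  {"claw": 0.02,"linear": [2.4,-24,2],"turn": [0,0.001,0.005]},
  {"claw": 0.02,"linear": [4.7,-47,4],"turn": [0,0.002,0.01]},
  {"claw": 0.02,"linear": [7,-69,6],"turn": [0,0.003,0.014]},
  {"claw": 0.02,"linear": [9,-89,7.5],"turn": [0,0.004,0.018]},
  {"claw": 0.02,"linear": [10.5,-106,9],"turn": [0,0.005,0.022]},
  {"claw": 0.02,"linear": [12,-120,10],"turn": [0,0.005,0.025]},
  {"claw": 0.02,"linear": [13,-129,11],"turn": [0,0.005,0.027]},
  {"claw": 0.02,"linear": [13.4,-134,11],"turn": [0,0.005,0.027]},
])

```text
time_s: 32.48
ee_pos: [0.533, 0.1004, 0.215]
eef_rot: [-3.036, 0.0, -0.028]
force: [0.2, 0.8, -2.9]
grip_width: 0.0103
```

Emit:
play_rows([
  {"claw": 0.02,"linear": [0,0,0],"turn": [0,0,0]},
  {"claw": 0.02,"linear": [0,0,0],"turn": [0,0,0]},
])

```text
time_s: 32.72
ee_pos: [0.533, 0.1001, 0.215]
eef_rot: [-3.036, 0.0, -0.028]
force: [0.6, -0.6, -2.1]
grip_width: 0.0098
```

```bash
python3 gt.py 0.533,0.1136,0.20,-1.6,0; python3 - <<'E'
from h import *
for n in("wrist","scene","top"): cv2.imwrite(f"pics/w24{n}.png",vision.camera(n))
a=cv2.imread("pics/w24scene.png")[200:420,240:484]
cv2.imwrite("pics/w24z.png",cv2.resize(a,None,fx=2.7,fy=2.7,interpolation=cv2.INTER_CUBIC))
a=cv2.imread("pics/w24top.png")[140:300,130:340]
cv2.imwrite("pics/w24t.png",cv2.resize(a,None,fx=3.5,fy=3.5,interpolation=cv2.INTER_CUBIC))
E
```

```text
32.73 [0.533  0.1001 0.215 ] [-3.0364e+00  1.0000e-04 -2.8000e-02] 0.0098
0.533,0.1136,0.20,-1.6,0 [ -0.4 -11.9  16.3] [-1.052e-01  1.000e-04 -1.000e-04]
```

View pics/w24z.png

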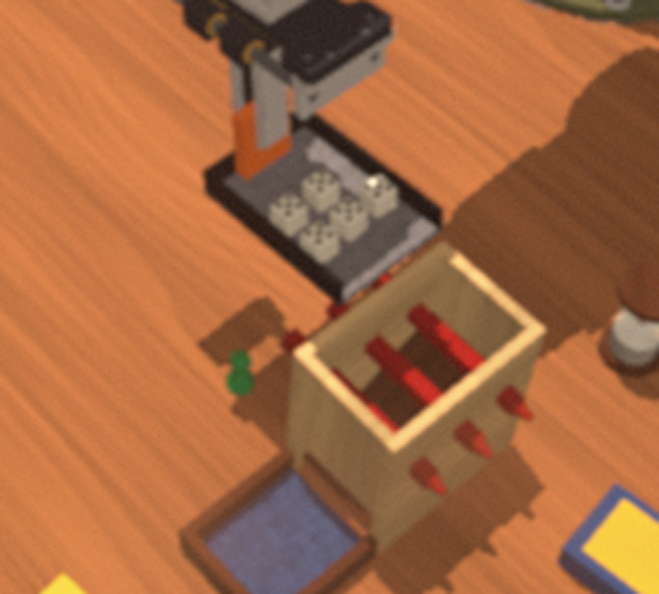

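View pics/w24wrist.png

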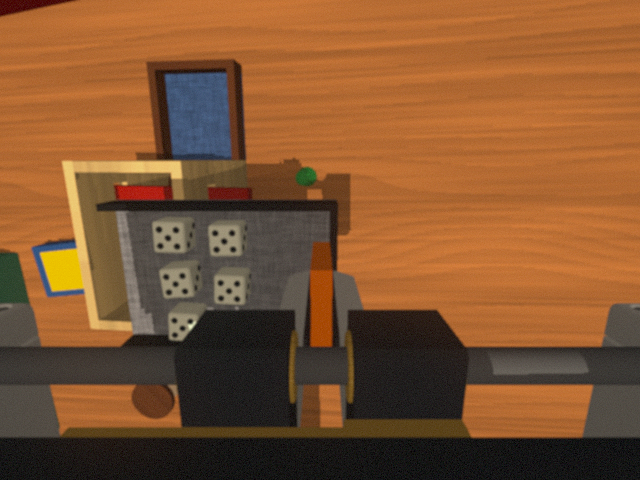

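View pics/w24t.png

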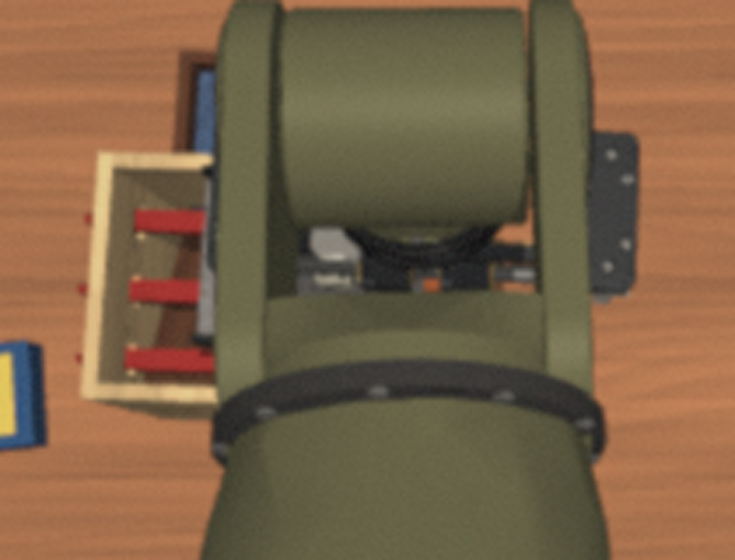

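```bash
python3 - <<'E'
from h import *
c=cam("top")
for z in (.2,.215): print(z,ray(c,np.array([(208,168),(197,342)])/3.5+[130,140],z).round(4))
c=cam("scene")
for z in (.2,.21): print(z,ray(c,np.array([(343,292),(440,232)])/2.7+[240,200],z).round(4))
E
python3 gt.py 0.533,0.1136,0.194,-1.6,0 0.5332,0.1215,0.213,-1.6,12 0.5335,0.131,0.2246,-1.6,22 0.5335,0.133,0.228,-1.6,26
```

```text
0.2 [[0.5831 0.2221 0.2   ]
 [0.4923 0.2245 0.2   ]]
0.215 [[0.5795 0.2177 0.215 ]
 [0.4904 0.22   0.215 ]]
0.2 [[0.5721 0.2173 0.2   ]
 [0.4937 0.2259 0.2   ]]
0.21 [[0.5773 0.2216 0.21  ]
 [0.4999 0.2301 0.21  ]]
32.88 [0.533  0.1001 0.215 ] [-3.0363  0.     -0.028 ] 0.0097
0.533,0.1136,0.194,-1.6,0 [ -0.4 -11.2  22.3] [-1.053e-01  0.000e+00 -1.000e-04]
0.5332,0.1215,0.213,-1.6,12 [ -0.4 -21.1   4.3] [-3.147e-01  0.000e+00 -1.000e-04]
0.5335,0.131,0.2246,-1.6,22 [ -0.4 -31.7  -6.3] [-4.892e-01  0.000e+00 -1.000e-04]
0.5335,0.133,0.228,-1.6,26 [ -0.4 -34.1  -9.5] [-5.591e-01  1.000e-04 -1.000e-04]
```

Emit:
play_rows([
  {"claw": 0.02,"linear": [-0.4,-4,11],"turn": [-0.04,0,0]},
  {"claw": 0.02,"linear": [-0.4,-11,18],"turn": [-0.105,0,0]},
  {"claw": 0.02,"linear": [-0.4,-15,14],"turn": [-0.175,0,0]},
  {"claw": 0.02,"linear": [-0.4,-18,9],"turn": [-0.245,0,0]},
  {"claw": 0.02,"linear": [-0.4,-21,4.3],"turn": [-0.315,0,0]},
  {"claw": 0.02,"linear": [-0.4,-25,0],"turn": [-0.385,0,0]},
  {"claw": 0.02,"linear": [-0.4,-29,-3.5],"turn": [-0.44,0,0]},
  {"claw": 0.02,"linear": [-0.4,-31.7,-6.3],"turn": [-0.489,0,0]},
])

```text
time_s: 33.88
ee_pos: [0.5335, 0.1311, 0.2247]
eef_rot: [2.756, -0.0, -0.028]
force: [0.5, -0.1, -1.6]
grip_width: 0.0095
```

```bash
cat > sn.py <<'E'
import sys; from h import *
k=sys.argv[1]
cv2.imwrite(f"pics/{k}w.png",vision.camera("wrist"))
a=vision.camera("scene")[180:420,240:500]
cv2.imwrite(f"pics/{k}z.png",cv2.resize(a,None,fx=2.5,fy=2.5,interpolation=cv2.INTER_CUBIC))
E
python3 sn.py a1; python3 gt.py 0.5335,0.131,0.2246,-1.6,22
```

```text
33.98 [0.5334 0.1316 0.2244] [ 2.7575e+00  5.0000e-04 -2.7100e-02] 0.0098
0.5335,0.131,0.2246,-1.6,22 [0.1 0.7 0. ] [0.0001 0.0001 0.001 ]
```

View pics/a1z.png

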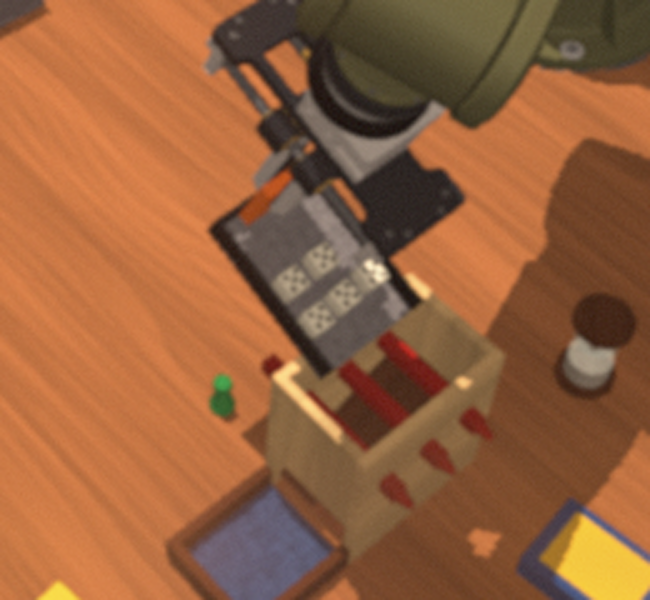

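View pics/a1w.png

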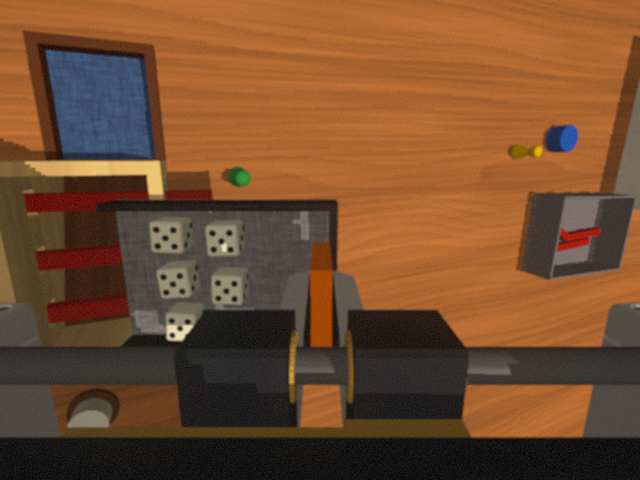

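Emit:
play_rows([
  {"claw": 0.02,"linear": [0,0.7,0],"turn": [0,0,0]},
  {"claw": 0.02,"linear": [0,0.7,0],"turn": [0,0,0]},
  {"claw": 0.02,"linear": [0,0.7,0],"turn": [0,0,0]},
  {"claw": 0.02,"linear": [0,0.7,0],"turn": [0,0,0]},
])

```text
time_s: 34.48
ee_pos: [0.5335, 0.1308, 0.2247]
eef_rot: [2.758, 0.0, -0.027]
force: [-1.7, -0.3, -2.3]
grip_width: 0.01
```

```bash
python3 sn.py a2; python3 gt.py 0.5335,0.133,0.228,-1.6,26
```

```text
34.58 [0.5335 0.1309 0.2247] [ 2.7576e+00  3.0000e-04 -2.7200e-02] 0.0095
0.5335,0.133,0.228,-1.6,26 [-0.  -0.7 -3.8] [-0.0698  0.      0.0008]
```

View pics/a2w.png

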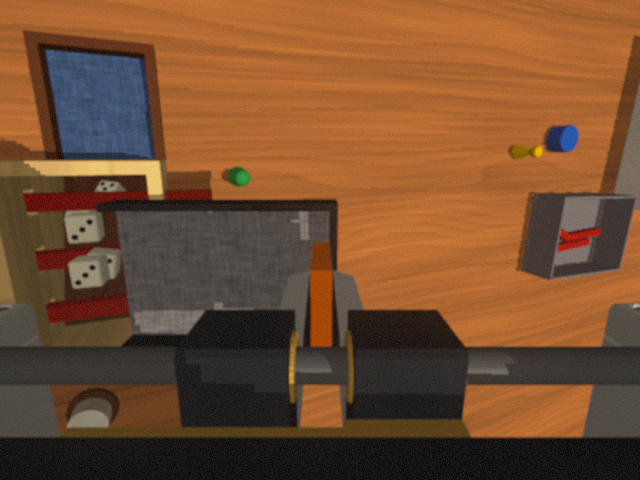

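All the dice slid off into the tower. I'll hold briefly and look again.

Emit:
play_rows([
  {"claw": 0.02,"linear": [0,0,0],"turn": [0,0,0]},
  {"claw": 0.02,"linear": [0,0,0],"turn": [0,0,0]},
  {"claw": 0.02,"linear": [0,0,0],"turn": [0,0,0]},
  {"claw": 0.02,"linear": [0,0,0],"turn": [0,0,0]},
])

```text
time_s: 35.08
ee_pos: [0.5334, 0.1309, 0.2247]
eef_rot: [2.758, 0.0, -0.027]
force: [-0.7, 0.6, -2.2]
grip_width: 0.0098
```

```bash
python3 sn.py a3; python3 gt.py 0.533,0.11,0.25,-1.6,0
```

```text
35.17 [0.5334 0.1309 0.2247] [ 2.7576e+00  3.0000e-04 -2.7300e-02] 0.0097
0.533,0.11,0.25,-1.6,0 [  0.1  28.9 -15.6] [3.84e-01 2.00e-04 7.00e-04]
```

View pics/a3w.png

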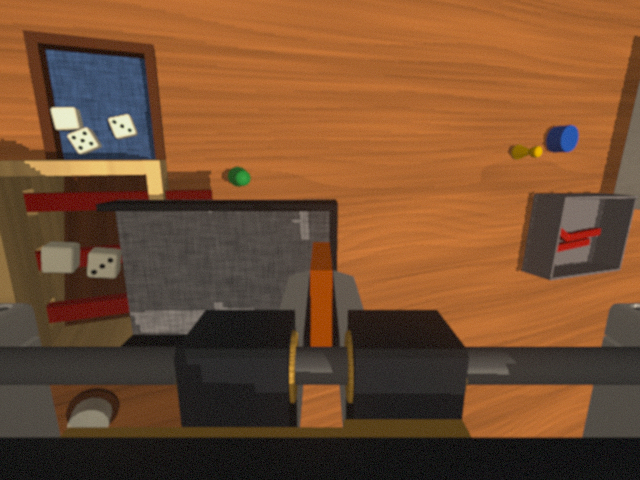

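View pics/a3z.png

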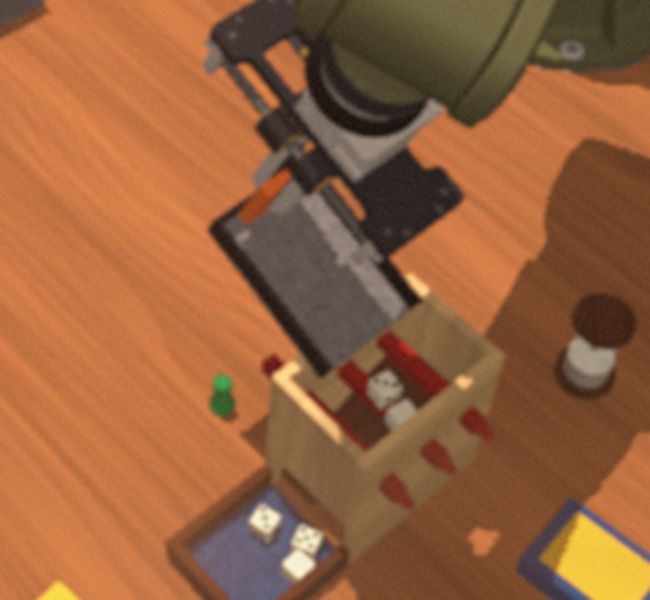

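Three dice rolled into the tray and two are resting inside the tower, with none astray. I'll level the plate, back away and return it.

Emit:
play_rows([
  {"claw": 0.02,"linear": [0,2,-15],"turn": [0.02,0,0]},
  {"claw": 0.02,"linear": [0,10,-25],"turn": [0.1,0,0]},
  {"claw": 0.02,"linear": [0,18,-25],"turn": [0.2,0,0]},
  {"claw": 0.02,"linear": [0,26,-20],"turn": [0.3,0,0]},
  {"claw": 0.02,"linear": [0,29,-16],"turn": [0.384,0,0]},
  {"claw": 0.02,"linear": [0,29,-16],"turn": [0.384,0,0]},
])

```text
time_s: 35.92
ee_pos: [0.5331, 0.109, 0.2516]
eef_rot: [-3.141, -0.001, -0.029]
force: [-0.2, -0.3, -1.8]
grip_width: 0.0096
```

```bash
python3 gt.py 0.5034,-0.21,0.15,5.6,0 
```

```text
35.92 [0.5331 0.109  0.2516] [-3.1412e+00 -1.1000e-03 -2.9000e-02] 0.0096
0.5034,-0.21,0.15,5.6,0 [-20.6 319.8 101.4] [-0.0004 -0.0011 -0.1267]
```

Emit:
play_rows([
  {"claw": 0.02,"linear": [-1,15,0],"turn": [0,0,0]},
  {"claw": 0.02,"linear": [-4,55,2],"turn": [0,0,-0.02]},
  {"claw": 0.02,"linear": [-7,105,10],"turn": [0,0,-0.04]},
  {"claw": 0.02,"linear": [-10,155,30],"turn": [0,0,-0.06]},
  {"claw": 0.02,"linear": [-13,205,55],"turn": [0,0,-0.08]},
  {"claw": 0.02,"linear": [-16,255,80],"turn": [0,0,-0.1]},
  {"claw": 0.02,"linear": [-19,300,95],"turn": [0,0,-0.12]},
  {"claw": 0.02,"linear": [-20.6,319.8,101],"turn": [0,0,-0.127]},
])

```text
time_s: 36.92
ee_pos: [0.5026, -0.2122, 0.1497]
eef_rot: [3.141, 0.001, 0.098]
force: [-0.3, -0.3, -1.0]
grip_width: 0.0098
```

Emit:
play_rows([
  {"claw": 0.02,"linear": [0,0,0],"turn": [0,0,0]},
  {"claw": 0.02,"linear": [0,0,0],"turn": [0,0,0]},
])

```text
time_s: 37.17
ee_pos: [0.5028, -0.2116, 0.1501]
eef_rot: [3.141, 0.001, 0.098]
force: [0.6, 0.8, -1.8]
grip_width: 0.0096
```

```bash
python3 gt.py 0.5034,-0.211,0.031,5.6,0; python3 - <<'E'
from h import *
for n in ("scene","wrist"):cv2.imwrite(f"pics/b1{n}.png",vision.camera(n))
E
```

```text
37.17 [ 0.5028 -0.2116  0.1501] [3.1409e+00 6.0000e-04 9.8300e-02] 0.0096
0.5034,-0.211,0.031,5.6,0 [  0.7  -0.6 119.1] [0.0007 0.0006 0.0005]
```

View pics/b1scene.png

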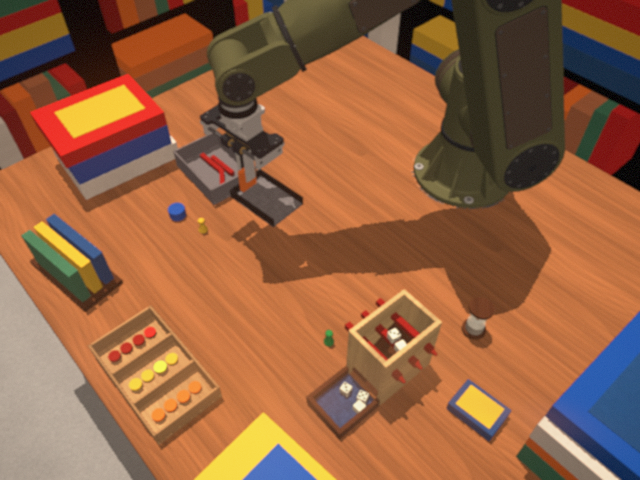

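Descending to just above contact, then easing down.

Emit:
play_rows([
  {"claw": 0.02,"linear": [0,0,35],"turn": [0,0,0]},
  {"claw": 0.02,"linear": [0,0,75],"turn": [0,0,0]},
  {"claw": 0.02,"linear": [0,0,105],"turn": [0,0,0]},
  {"claw": 0.02,"linear": [0,0,117],"turn": [0,0,0]},
  {"claw": 0.02,"linear": [0,0,119],"turn": [0,0,0]},
  {"claw": 0.02,"linear": [0,0,120.5],"turn": [0,0,0]},
  {"claw": 0.02,"linear": [0,0,121],"turn": [0,0,0]},
])

```text
time_s: 38.15
ee_pos: [0.5034, -0.2116, 0.0301]
eef_rot: [3.14, -0.001, 0.099]
force: [-0.2, -0.3, -1.5]
grip_width: 0.0096
```

Emit:
play_rows([
  {"claw": 0.02,"linear": [0,0,1],"turn": [0,0,0]},
  {"claw": 0.02,"linear": [0,0,1.5],"turn": [0,0,0]},
  {"claw": 0.02,"linear": [0,0,1.5],"turn": [0,0,0]},
])

```text
time_s: 38.52
ee_pos: [0.5036, -0.2117, 0.0289]
eef_rot: [3.14, -0.001, 0.099]
force: [0.2, -0.6, 0.9]
grip_width: 0.0098
```

Contact (about +0.9 N). Releasing and rising.

Emit:
play_rows([
  {"claw": 0.35,"linear": [0,0,0],"turn": [0,0,0]},
  {"claw": 0.35,"linear": [0,0,0],"turn": [0,0,0]},
  {"claw": 0.35,"linear": [0,0,0],"turn": [0,0,0]},
  {"claw": 0.35,"linear": [0,0,-20],"turn": [0,0,0]},
  {"claw": 0.35,"linear": [0,0,-60],"turn": [0,0,0]},
  {"claw": 0.35,"linear": [0,0,-110],"turn": [0,0,0]},
  {"claw": 0.35,"linear": [0,60,-130],"turn": [0,0,0]},
  {"claw": 0.35,"linear": [0,100,-130],"turn": [0,0,0]},
])

```text
time_s: 39.52
ee_pos: [0.5139, -0.3131, 0.1614]
eef_rot: [3.137, -0.004, 0.099]
force: [1.0, 0.4, -0.1]
grip_width: 0.0325
```

Emit:
play_rows([
  {"claw": 0.35,"linear": [-30,40,-20],"turn": [0,0,0]},
  {"claw": 0.35,"linear": [-80,60,-20],"turn": [0,0,0]},
  {"claw": 0.35,"linear": [-130,80,-20],"turn": [0,0,0]},
  {"claw": 0.35,"linear": [-150,90,-20],"turn": [0,0,0]},
  {"claw": 0.35,"linear": [-150,90,-20],"turn": [0,0,0]},
])

```text
time_s: 40.15
ee_pos: [0.3724, -0.4181, 0.1812]
eef_rot: [3.137, -0.004, 0.097]
force: [0.7, 1.1, 0.5]
grip_width: 0.0328
```

```bash
python3 - <<'E'
from h import *
print(get_obs()["ee_pos"],get_obs()["time_s"])
for n in ("scene","top"):cv2.imwrite(f"pics/c1{n}.png",vision.camera(n))
a=cv2.imread("pics/c1top.png")[140:290,140:340]
cv2.imwrite("pics/c1t.png",cv2.resize(a,None,fx=3.7,fy=3.7,interpolation=cv2.INTER_CUBIC))
a=cv2.imread("pics/c1scene.png")[285:445,300:450]
cv2.imwrite("pics/c1z.png",cv2.resize(a,None,fx=3.7,fy=3.7,interpolation=cv2.INTER_CUBIC))
E
```

```text
[ 0.37237707 -0.41809682  0.18120836] 40.15
```

View pics/c1top.png

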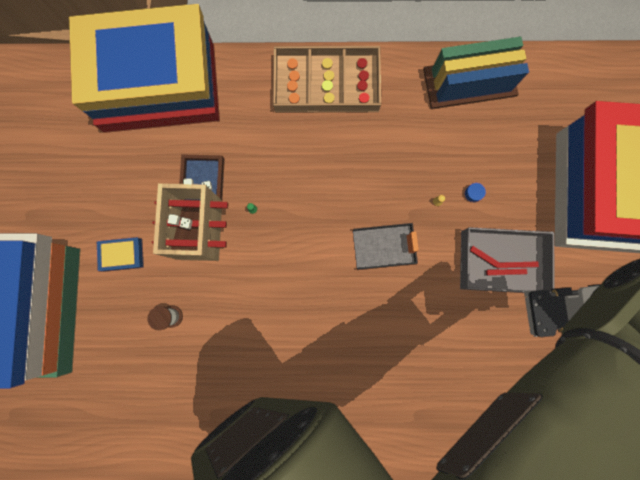

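View pics/c1t.png

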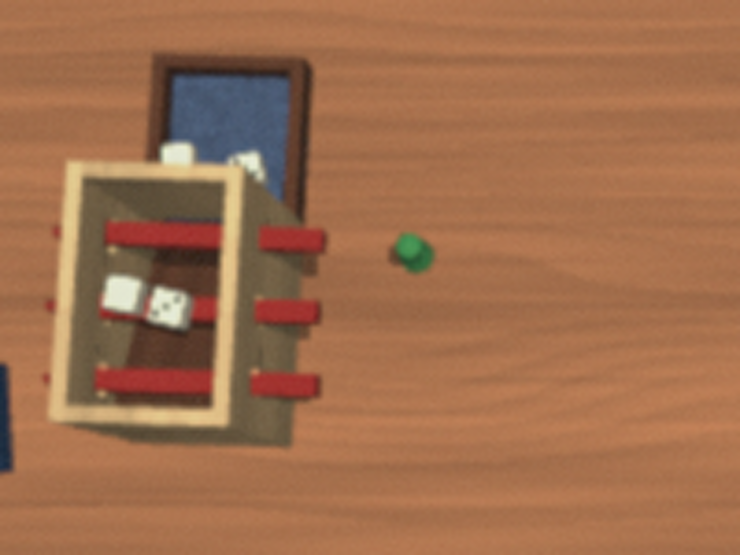

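View pics/c1z.png

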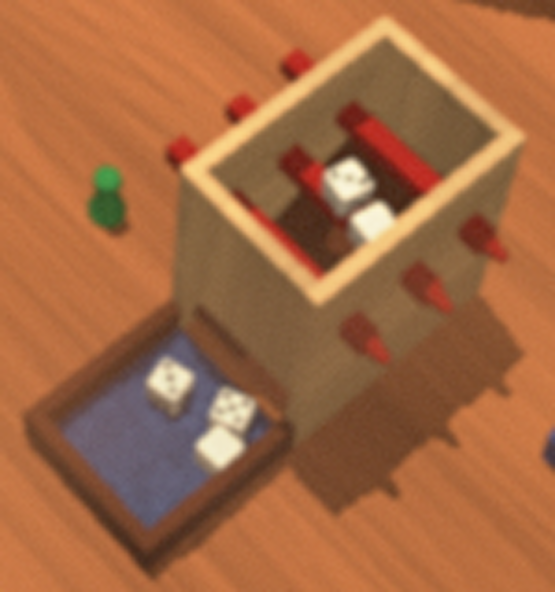

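View pics/c1scene.png

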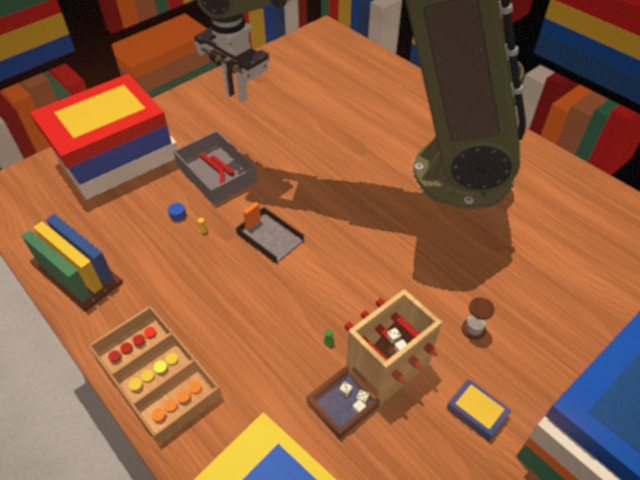

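```bash
python3 -c "
from station import hand_in; print(hand_in())"
```

```text
the job is handed in; nothing more can be done
None
```

The job is done and handed in at about 40 s of the 208 s allowed.

- **Sound rods:** all three are through the three hole pairs. By the arm's readings, each tip stands about 23–26 mm out of the far wall and each tail about 30 mm out of the near wall. The last pictures show all six ends standing clear.
- **Spoiled rods:** the snapped rod and the bent rod both lie inside the grey bin.
- **Dice:** I tipped the plate to about 22° over the tower's mouth and all five dice slid in, none astray. Three rolled out into the catch tray. Two came to rest on the middle rod inside the tower, below its rim, and I left them there because that counts as in the tower.
- **Plate:** it is empty and back flat on the table where it started.
- **Everything else:** the pawns, chips, cards and timer look unmoved. No rod was knocked aside before I reached it. The end-of-move force readings were at most about 5.5 N, and no check failed or disagreed.

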